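Set the tweezers to the gap gauge

TASK

Stand the aluminium gap gauge, anywhere handy, on its short plain end, notch up, and let go of it. Then lift the sprung tweezers off their rest, squeeze them until the tips are as far apart as the notch is wide (12 mm, within 2 mm) and hold them level and steady about 1 cm above the notch, not touching it, centred, one tip over each side of the notch. Finish still holding them so, and leave the other things where they are.

Things in the scene. Friction and masses are not known exactly. Their poses are not given: they have to be found in the camera images.
- gauge: Loose bare-aluminium slab 95 x 54 x 22 mm, about 0.3 kg, lying flat at the start. Origin at its centre: 11 mm above the surface flat, 47.5 mm when stood on end. x runs along the 95 mm length to the notched end, y along the 54 mm width, z through the 22 mm thickness. Stood on its plain -x end, x points up; let go within about 10 degrees of upright, it settles onto that end.
- gauge_notch (a point): Middle of the notch's mouth, level with the gauge's notched end face, 47.5 mm from the gauge's origin along its x; 95 mm above the surface when the gauge stands. The notch is 12 mm wide (along y), 12 mm deep and goes through the whole thickness.
- tweezers: Loose steel tweezers, 65 g, 145 mm long, level on the rest. Origin mid heel at mid height of the blades, 30 mm above the surface; x points to the tips, y to the left blade, z up. Blades 10 mm high, with flat ribbed finger grips from x = 48 to 92 mm; pinch along y at x = 70 mm, where they measure 38 mm over the outer faces relaxed and 28 mm (faces parallel) with the tips 12 mm apart.
- tip_left (a point): Inner face of the left blade's tip at mid height; moves with the blade. The tip gap is the distance to tip_right: about 31 mm relaxed, 1 mm shut. The tips close about 1.8 mm for each 1 mm that the fingers close at x = 70 mm.
- tip_right (a point): Inner face of the right blade's tip at mid height; moves with the blade. Each blade turns on a spring at the heel: it pushes back on each finger with about 2 N at first touch, 8 N at the 12 mm gap and 12 N when shut.
- tweezers_point (a point): Point midway between the two tips, fixed in the tweezers' frame 125 mm from the heel origin along x. Axes as the tweezers.
- rest: Fixed grey rest: a strip 150 x 30 x 5 mm (long along x) with two cross bars 12 mm thick, 52 mm either side of its origin (under its centre, on the surface), tops 25 mm above the surface. The tweezers lie along it, heel origin 60 mm behind the rest's origin, tips ahead (+x); 92 mm between the bars are free for fingers. The heel bar has two 7 mm ears.
- screwdriver: Loose screwdriver, 150 mm long, lying between the gauge's place and the rest's place. Leave alone.
- battery_box: Loose black battery holder with two cells, 60 x 34 x 20 mm, near the robot. Leave alone.
- solder_reel: Loose grey reel, 56 mm across, 30 mm high, at the far side. Leave alone.
- pot: Loose white plastic pot, 84 mm across, 85 mm high. Leave alone.
- cutters: Loose side cutters, about 100 mm long, lying flat. Leave alone.
- board: Loose small circuit board, 75 x 50 mm, lying flat. Leave alone.
Mind the look-alikes: they are no part of the job. There is more than one size of the gauge; the one meant has the size given above. What is shaped like the tweezers but blue or red is not meant.

How it is judged:
On the way, in this order (a step that is already met when the one before it is completed fails the run):
1. the gauge stands on its plain end, notch up, let go (angle between gauge's own x axis and vertical below 0.06 rad and height (world z) of gauge_notch between 0.088 and 0.1 m and contact force between the fingers and gauge below 0.05 N and linear speed of gauge below 0.02 m/s), for 0.3 s.
2. the tweezers are lifted off the rest in the fingers (height (world z) of each of tweezers_point, tweezers above 0.06 m and contact force between the fingers and tweezers above 1 N and contact force between tweezers and rest below 0.05 N), for 0.2 s.
3. the tips, at the gap, are centred just above the notch (distance between tip_left and tip_right between 0.01 and 0.014 m and x of tweezers_point in the frame of gauge between 0.0495 and 0.0775 m and y of tweezers_point in the frame of gauge between -0.008 and 0.008 m and z of tweezers_point in the frame of gauge between -0.014 and 0.014 m), for 0.2 s.
At the end, for the whole second after the job is handed in: The gauge stands notch up within 3.5 deg, untouched; the tweezers are still and level (15 deg), held by the fingers alone, tips 10 to 14 mm apart; the point midway between them is 2 to 30 mm above the notch, within 8 mm across and 14 mm through it, the tips along its width within 15 deg (all of step 1 and all of step 3 and angle between the y axis of tweezers and the y axis of gauge, either way round below 0.26 rad and angle between tweezers's own z axis and vertical below 0.26 rad and linear speed of tweezers below 0.02 m/s and contact force between the fingers and tweezers above 1 N and contact force between tweezers and rest below 0.05 N and contact force between tweezers and gauge below 0.05 N); the arm keeps its last pose, push and grip.
It fails at once if another thing on the bench is moved more than 4 cm (distance of any of screwdriver, battery_box, solder_reel, pot, cutters, board from where it was at the start of the episode above 0.04 m).
It also fails if it takes over 61 s, if anything falls off the work surface, if the arm or the gripper's body presses on something with over 40 N, if the wrist force passes 120 N, or if a joint passes its speed limit or range.

ROBOT

A 6-joint arm with a two-finger parallel gripper is mounted at the origin on the work surface. World frame = base frame: x ahead of the robot, y to its left, z up, the work surface at z = 0. Lengths are in m, angles in rad, forces in N, time in s.
With the tool pointing down it reaches from about 0.375 to 0.975 m from the base axis. Payload 3.8 kg.
Tool frame: the origin (TCP) lies midway between the tips of the shut fingers; the grasp point (between the pads) lies 19 mm behind it; z points along the fingers, y is the direction in which the jaws open and shut (so a half turn about z gives the same grasp; the last joint's range is limited). The gripper opens to 85 mm and grips with 20 to 120 N. Pads are 22 mm wide; open, the fingers measure 114 mm over their backs; the gripper's body (76 mm by 85 mm) begins 54 mm behind the grasp point. The pads swing forward as they close: fully open they stand 13 mm farther back than shut.
Start: joints at [1.201, 0.264, 1.604, -0, 1.274, -0.037], TCP at [0.221, 0.638, 0.231] pointing down, gripper open.
Joint ranges: [-2.63, 2.63], [-0.94, 2.18], [0.31, 2.57], [-1.31, 4.45], [0, 2.66], [-2.55, 2.55]. Speed limits (rad/s): [2.57, 2.57, 3.14, 3.14, 3.14, 3.14].

INTERFACE

Orientations are given as a rotation vector (axis times angle).
In Python, from workcell import bot gives the robot as it stands.
- The arm moves only by the tool arm_command, never from a script. Its argument "targets" is text: rows parted by semicolons, each of 7 numbers parted by spaces: the shift along the tool's x, y, z in mm, then the turn, a rotation vector about the tool's x, y, z in degrees, then the opening, from 0 (shut) to 1 (fully open). A call has 1 to 10 rows; each row is the pose to reach, as a shift and turn from the pose commanded when the call began, along the tool's axes at that moment; what a row does not reach only later rows make up. A row lasts 1/12 s, in which the tool goes at most 41.7 mm and 7.16 degrees, less where a joint would pass 70% of its speed; a pose out of reach is approached as far as the arm can. A call with a gripper value outside its range is refused whole. The fingers move at their own pace and stop on an object; "newtons" is the grip in N (left out, the last holds). Time passes only in rows, so rows that repeat a pose let the fingers close. It gives the time, the measured TCP pose, the force and the opening at its end, in the units of the state.
- bot.read_state(): the state, without advancing time (a new reading comes with each control period).
- bot.read_camera(name): name is "scene" or "top" or "wrist"; returns (picture, depth): 480x640x3 uint8, blue, green, red; 480x640 float32, m along the optical axis (not along the pixel's ray), 0 where there is no reading.
- bot.camera_params(name): a dict with "fov_y" (degrees; the focal length in pixels is half the picture's height over the tangent of half this angle, whatever the lens; pixels are square), "cx", "cy" (the principal point, pixels), "xyz" and "rotation" of the camera in the world; the wrist camera has in their place "T_tool_cam" (4x4, takes a point from camera to tool coordinates, whose origin is the TCP and whose axes are the flange's). Camera axes: x right, y up, looking along -z (the intrinsics and any distortion apply to the point x, -y, -z); pixel columns grow to the right and rows downward; lengths in m; the calibration is good to about 2 mm. A picture is of the moment at which its call begins: read the wrist's pose just before it. camera_params takes no time and is no camera call.
- bot.finish_job(): hands the job in, once; it reports no verdict.
The state is a dict: "time": time; "q": joint angles; "joint_vel": joint speeds; "joint_torque": joint torques, N m; "tool_pos": TCP position; "tcp_rot": TCP orientation; "wrist_force": force on the tool from outside, world axes, zero at the start; "torque": the same for the moment, N m; "width": opening from 0.0 (shut) to 1.0 (fully open).
Only numpy, scipy, OpenCV 4.12 (cv2) and the standard library are available. Lean on these libraries where they do the work, as an engineer would, in place of code of your own. Each camera call takes 0.05 s, during which the arm holds its last target.

## Working session

There is one attempt and no reset: what is moved stays moved. The work goes in short steps, Python scripts to look and compute and a tool call to move; the robot and the scene stay as the last step left them, time stands still between calls to the robot, and variables do not carry over. Pictures are saved under pics/ and viewed, and the job is handed in when it is done.

Besides the shell and the picture viewer there is one more tool, called after "Request:" as name(argument=value, ...) on one line, values as JSON. arm_command: Moves the arm, as the interface text tells. Its arguments: {"type":"object","properties":{"targets":{"type":"string"},"newtons":{"type":"number"}},"required":["targets"]}

```bash
ls; mkdir -p pics; python3 - <<'E'
from workcell import bot
import cv2,numpy as np
print(bot.read_state())
for n in ["scene","top","wrist"]:
    p=bot.camera_params(n);print(n,p)
    im,d=bot.read_camera(n);cv2.imwrite(f"pics/{n}0.png",im);np.savez(f"{n}0.npz",im=im,d=d)
    print((d==0).mean(),d.max())
E
```

```text
pics
{'time': 0.0, 'q': array([ 1.20111507e+00,  2.64779934e-01,  1.60541871e+00, -7.27400924e-06,
        1.27369828e+00, -3.68954520e-02]), 'joint_vel': array([-0.00225571,  0.00037304, -0.00056098,  0.00139761, -0.00047684,
       -0.00079462]), 'joint_torque': array([-4.90290688e-05, -5.15085697e+01, -3.67324054e+01,  1.54083118e-04,
        1.25043519e-02,  6.13239550e-06]), 'tool_pos': array([0.22023564, 0.6372628 , 0.22991985]), 'tcp_rot': array([-0.52025034, -3.09774941,  0.00354669]), 'wrist_force': array([ 0.52118176, -1.12265292, -1.66775538]), 'torque': array([-0.0798783 ,  0.02771256, -0.06472754]), 'width': 0.9976472550753178}
scene {'fov_y': 52.45692347704, 'cx': 320.5926229285738, 'cy': 236.58127657663914, 'xyz': array([ 1.20147999, -0.34346507,  1.0302989 ]), 'rotation': array([0.59644884, 0.37041367, 1.06685487])}
0.00392578125 3.391134
top {'fov_y': 56.28592005634577, 'cx': 323.3436054155045, 'cy': 240.33458657033225, 'xyz': array([4.69689595e-01, 5.74877087e-04, 9.97244828e-01]), 'rotation': array([ 0.03232884, -0.02733322, -1.57040987])}
0.004303385416666666 1.7987874
wrist {'fov_y': 61.496596510718376, 'cx': 318.88722601909285, 'cy': 243.36075925892604, 'T_tool_cam': array([[ 6.30925885e-04,  9.48936315e-01,  3.15467068e-01,
         8.13886962e-02],
       [ 9.99999791e-01, -6.42233703e-04, -6.81112899e-05,
         4.05119437e-04],
       [ 1.37970307e-04,  3.15467045e-01, -9.48936523e-01,
        -1.42078747e-01],
       [ 0.00000000e+00,  0.00000000e+00,  0.00000000e+00,
         1.00000000e+00]])}
0.004069010416666667 1.3743633
```

View pics/top0.png

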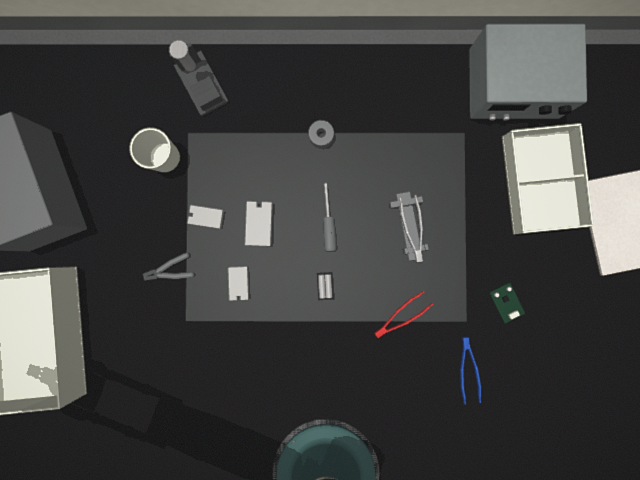

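View pics/scene0.png

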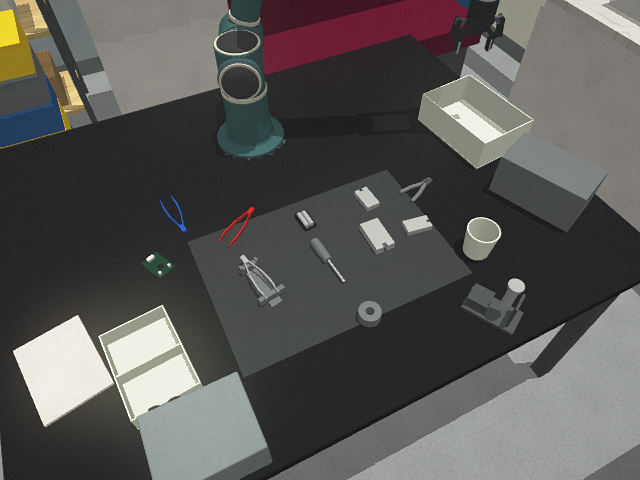

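View pics/wrist0.png

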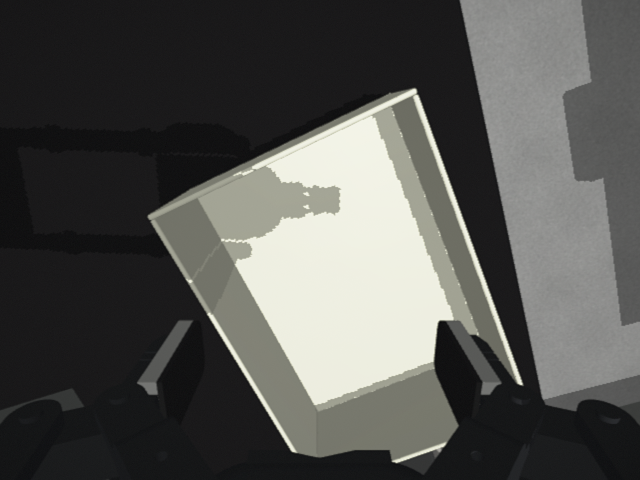

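```bash
cat > h.py <<'E'
import numpy as np,cv2
from scipy.spatial.transform import Rotation as R
def cam(p,state=None):
    if 'xyz' in p: return R.from_rotvec(p['rotation']).as_matrix(),np.array(p['xyz'])
    T=p['T_tool_cam'];Rt=R.from_rotvec(state['tcp_rot']).as_matrix()
    return Rt@T[:3,:3],Rt@T[:3,3]+state['tool_pos']
def ray(p,uv,state=None):
    uv=np.atleast_2d(np.asarray(uv,float));f=240/np.tan(np.radians(p['fov_y']/2))
    Rc,o=cam(p,state)
    d=np.c_[(uv[:,0]-p['cx'])/f,-(uv[:,1]-p['cy'])/f,-np.ones(len(uv))]@Rc.T
    return o,d
def onplane(p,uv,z,state=None):
    o,d=ray(p,uv,state);return o+d*((z-o[2])/d[:,2])[:,None]
def fromdepth(p,uv,dep,state=None):
    o,d=ray(p,uv,state);return o+d*np.asarray(dep)[:,None]
def project(p,X,state=None):
    f=240/np.tan(np.radians(p['fov_y']/2));Rc,o=cam(p,state)
    c=(np.atleast_2d(X)-o)@Rc
    return np.c_[p['cx']+f*c[:,0]/-c[:,2],p['cy']-f*c[:,1]/-c[:,2]]
E
python3 - <<'E'
from h import *
from workcell import bot
z=np.load('top0.npz');im,d=z['im'],z['d'];p=bot.camera_params('top');print(p.keys())
g=im.min(2)
m=((g>140)).astype(np.uint8)
cs,_=cv2.findContours(m[190:310,180:300],cv2.RETR_EXTERNAL,cv2.CHAIN_APPROX_NONE)
for c in cs:
    if cv2.contourArea(c)<100: continue
    c=c.reshape(-1,2)+[180,190]
    w=onplane(p,c,.022)
    r=cv2.minAreaRect((w[:,:2]*1000).astype(np.float32))
    print(r, (cv2.boxPoints(r)).round(1).tolist())
cv2.imwrite('pics/topz.png',cv2.resize(im[170:290,360:460],None,fx=5,fy=5,interpolation=cv2.INTER_CUBIC))
z=np.load('scene0.npz');i2=z['im']
cv2.imwrite('pics/sceneg.png',cv2.resize(i2[170:320,220:440],None,fx=3.5,fy=3.5,interpolation=cv2.INTER_CUBIC))
for q in [(259,225),(235,283),(206,217),(160,60),(280,400),(150,150)]: print(q,fromdepth(p,[q],[d[q[1],q[0]]]))
E
```

```text
dict_keys(['fov_y', 'cx', 'cy', 'xyz', 'rotation'])
((414.1017150878906, 189.47048950195312), (70.80915832519531, 40.138031005859375), 2.602303981781006) [[377.79998779296875, 207.89999389648438], [379.6000061035156, 167.8000030517578], [450.3999938964844, 171.0], [448.6000061035156, 211.10000610351562]]
((558.984375, 262.7325439453125), (70.49482727050781, 40.1854362487793), 81.23778533935547) [[533.7999877929688, 231.0], [573.5, 224.8000030517578], [584.2000122070312, 294.5], [544.5, 300.6000061035156]]
((544.0089721679688, 146.31521606445312), (54.00897216796875, 94.63458251953125), 88.10393524169922) [[495.79998779296875, 120.9000015258789], [590.4000244140625, 117.80000305175781], [592.2000122070312, 171.6999969482422], [497.6000061035156, 174.89999389648438]]
(259, 225) [[0.54005315 0.14365463 0.02365112]]
(235, 283) [[0.41388445 0.19611745 0.0176747 ]]
(206, 217) [[0.55835898 0.26172757 0.01422143]]
(160, 60) [[ 0.91631576  0.37379693 -0.0014815 ]]
(280, 400) [[0.15740264 0.09863384 0.00187821]]
(150, 150) [[0.70718774 0.38756079 0.01337522]]
```

View pics/topz.png

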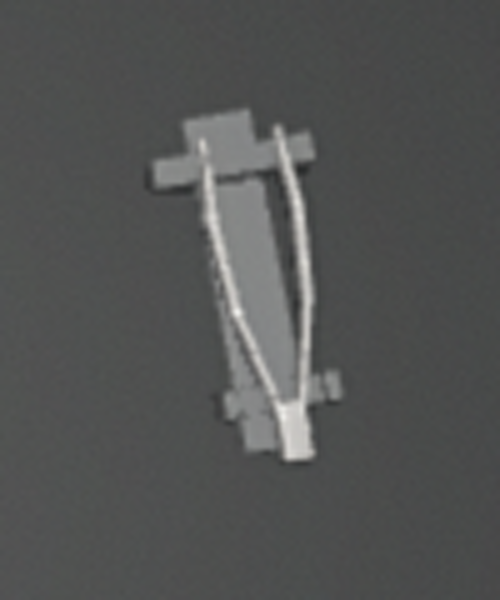

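View pics/sceneg.png

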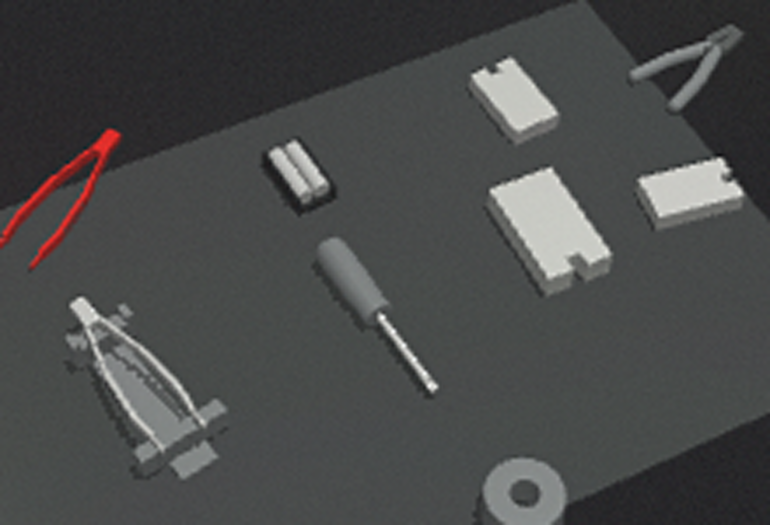

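```bash
cat >> h.py <<'E'
def rel(st,pos,Rm):
    R0=R.from_rotvec(st['tcp_rot']).as_matrix()
    return (R0.T@(np.array(pos)-st['tool_pos'])*1000).round(1),np.degrees(R.from_matrix(R0.T@Rm).as_rotvec()).round(2)
def tool(zdir,ydir):
    z=np.array(zdir,float);z/=np.linalg.norm(z);y=np.array(ydir,float);y-=z*(y@z);y/=np.linalg.norm(y)
    return np.c_[np.cross(y,z),y,z]
E
python3 - <<'E'
from h import *
from workcell import bot
st=bot.read_state();R0=R.from_rotvec(st['tcp_rot']).as_matrix();print(R0.round(3))
a=np.radians(-1.9);gx=np.array([np.cos(a),np.sin(a),0]);gy=np.array([-np.sin(a),np.cos(a),0])
Rm=tool(-gx-[0,0,1],gy);print(Rm.round(3))
if (Rm[:,1]@R0[:,1])<0: Rm=tool(-gx-np.array([0,0,1]),-gy)
print(rel(st,[.564,.145,.20],Rm))
# tweezers
z=np.load('top0.npz');im=z['im'];p=bot.camera_params('top')
h=onplane(p,[[360+297/5,170+458/5]],.035)[0];t1=onplane(p,[[360+203/5,170+145/5]],.035)[0];t2=onplane(p,[[360+278/5,170+128/5]],.035)[0]
print(h,t1,t2,(t1+t2)/2-h,np.linalg.norm((t1+t2)/2-h))
E
```

```text
[[-0.945  0.327 -0.001]
 [ 0.327  0.945 -0.002]
 [ 0.    -0.002 -1.   ]]
[[-0.707  0.033 -0.707]
 [ 0.023  0.999  0.023]
 [ 0.707 -0.    -0.707]]
(array([-485.7, -353.1,   30.8]), array([  6.65,  44.64, -16.31]))
[ 0.46072066 -0.20201968  0.035     ] [ 0.59531621 -0.16263988  0.035     ] [ 0.60266166 -0.19496314  0.035     ] [0.13826827 0.02321817 0.        ] 0.14020413130811862
```

Request:
arm_command(targets="-485.7 -353.1 30.8 6.65 44.64 -16.31 1;-485.7 -353.1 30.8 6.65 44.64 -16.31 1;-485.7 -353.1 30.8 6.65 44.64 -16.31 1;-485.7 -353.1 30.8 6.65 44.64 -16.31 1;-485.7 -353.1 30.8 6.65 44.64 -16.31 1;-485.7 -353.1 30.8 6.65 44.64 -16.31 1;-485.7 -353.1 30.8 6.65 44.64 -16.31 1;-485.7 -353.1 30.8 6.65 44.64 -16.31 1;-485.7 -353.1 30.8 6.65 44.64 -16.31 1;-485.7 -353.1 30.8 6.65 44.64 -16.31 1")

```text
time: 0.98
tool_pos: [0.4591, 0.2954, 0.2085]
tcp_rot: [-0.04, -2.354, -0.018]
wrist_force: [0.2, 0.7, 0.1]
width: 0.999
```

```bash
cat > g.py <<'E'
import sys
from h import *
from workcell import bot
a=np.radians(-1.9);gx=np.array([np.cos(a),np.sin(a),0]);gy=np.array([-np.sin(a),np.cos(a),0])
def gp(deg): # tool tilt: 45 = leaning over notch, pointing back; -45 pointing forward
    b=np.radians(deg);return tool(-np.sin(b)*gx-np.array([0,0,np.cos(b)]),gy)
E
python3 - <<'E'
from g import *
st=bot.read_state();print(st['q'].round(3))
print(rel(st,[.564,.145,.10],gp(45)))
print(rel(st,[.564,.145,.011],gp(45)))
E
```

```text
[ 0.354  0.511  1.504  0.284  1.864 -1.207]
(array([-154.4, -146.8,   -1.3]), array([ 0.07, -0.1 , -0.01]))
(array([-217.4, -146.9,   61.5]), array([ 0.07, -0.1 , -0.01]))
```

Request:
arm_command(targets="-154.4 -146.8 -1.3 0.07 -0.1 0 1;-154.4 -146.8 -1.3 0.07 -0.1 0 1;-154.4 -146.8 -1.3 0.07 -0.1 0 1;-154.4 -146.8 -1.3 0.07 -0.1 0 1;-154.4 -146.8 -1.3 0.07 -0.1 0 1;-154.4 -146.8 -1.3 0.07 -0.1 0 1;-154.4 -146.8 -1.3 0.07 -0.1 0 1")

```text
time: 1.57
tool_pos: [0.563, 0.1451, 0.0987]
tcp_rot: [-0.043, -2.354, -0.017]
wrist_force: [0.4, 0.0, 0.7]
width: 1.0
```

```bash
python3 - <<'E'
from g import *
st=bot.read_state();print(st['q'].round(3),st['tool_pos'])
im,d=bot.read_camera('wrist');cv2.imwrite('pics/w1.png',im)
print(rel(st,[.564,.145,.011],gp(45)))
X=np.array([.544,.146,.022]);c=[X+sx*.0475*gx+sy*.027*gy for sx,sy in((1,1),(1,-1),(-1,-1),(-1,1))]
print(project(bot.camera_params('wrist'),c,st))
E
```

```text
[ 0.137  0.716  1.397  0.125  1.806 -1.419] [0.5630397  0.14505618 0.09871477]
(array([-62.8,   0. ,  61.2]), array([ 0.1 , -0.11, -0.14]))
[[369.28787901 414.59931659]
 [268.4703603  414.85452826]
 [276.45389305 254.27305299]
 [360.62803917 254.07638786]]
```

View pics/w1.png

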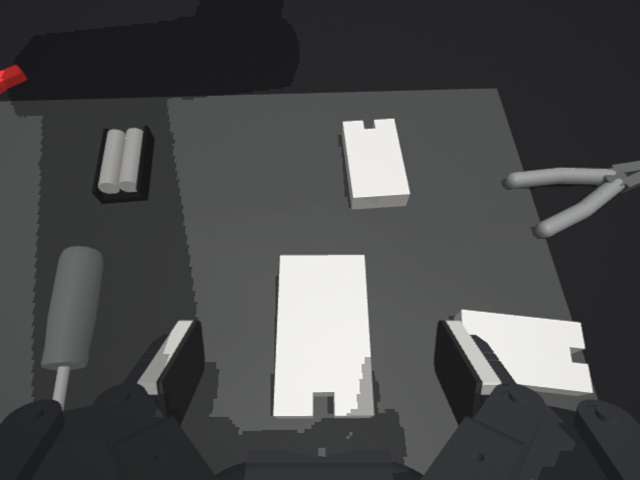

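Request:
arm_command(targets="-62.8 2 61.2 0 0 0 1;-62.8 2 61.2 0 0 0 1;-62.8 2 61.2 0 0 0 1;-62.8 2 61.2 0 0 0 1")

```text
time: 1.95
tool_pos: [0.5615, 0.1505, 0.0124]
tcp_rot: [-0.036, -2.351, -0.015]
wrist_force: [-0.8, -0.1, 0.9]
width: 1.001
```

Request:
arm_command(targets="0 0 0 0 0 0 0.5;0 0 0 0 0 0 0.5;0 0 0 0 0 0 0.5;0 0 0 0 0 0 0.5;0 0 0 0 0 0 0.5;0 0 0 0 0 0 0.5;0 0 0 0 0 0 0.5;0 0 0 0 0 0 0.5;0 0 0 0 0 0 0.5;0 0 0 0 0 0 0.5", newtons=60)

```text
time: 2.78
tool_pos: [0.5672, 0.1498, 0.0176]
tcp_rot: [-0.037, -2.364, -0.018]
wrist_force: [3.0, 0.8, 7.6]
width: 0.608
```

```bash
python3 - <<'E'
from g import *
st=bot.read_state();print(st['q'].round(3),st['tool_pos'],st['width'],st['wrist_force'])
im,d=bot.read_camera('wrist');cv2.imwrite('pics/w2.png',im)
E
```

```text
[ 0.142  0.808  1.404  0.125  1.698 -1.431] [0.56718014 0.14984316 0.01756627] 0.6075444356575852 [2.98694556 0.83950955 7.60523237]
```

View pics/w2.png

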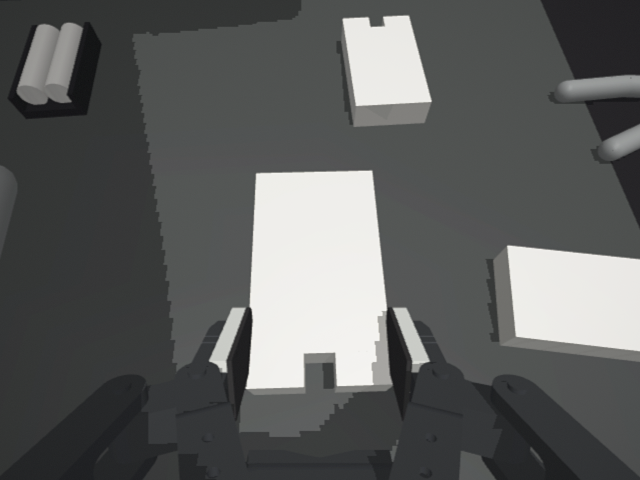

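Request:
arm_command(targets="42 0 -42 0 0 0 0.5;63 0 -100 0 0 0 0.5;63 0 -100 0 0 0 0.5;63 0 -100 0 0 0 0.5;63 0 -100 0 0 0 0.5")

```text
time: 3.25
tool_pos: [0.5937, 0.1488, 0.1329]
tcp_rot: [-0.038, -2.368, -0.019]
wrist_force: [-0.3, 0.3, -3.0]
width: 0.604
```

```bash
python3 - <<'E'
from g import *
st=bot.read_state();print(st['q'].round(3),st['tool_pos'],st['width'],st['wrist_force'])
im,d=bot.read_camera('wrist');cv2.imwrite('pics/w3.png',im)
for b in (20,-5,-45): print(rel(st,[.6,.15,.135],gp(b)))
E
```

```text
[ 0.137  0.728  1.302  0.126  1.875 -1.413] [0.59366481 0.14884543 0.13285821] 0.6038538197521516 [-0.33749638  0.28209036 -3.00726377]
(array([-3. ,  1.4, -5.9]), array([  0.11, -24.29,   0.1 ]))
(array([-3. ,  1.4, -5.9]), array([  0.13, -49.29,   0.07]))
(array([-3. ,  1.4, -5.9]), array([ 1.600e-01, -8.929e+01,  3.000e-02]))
```

View pics/w3.png

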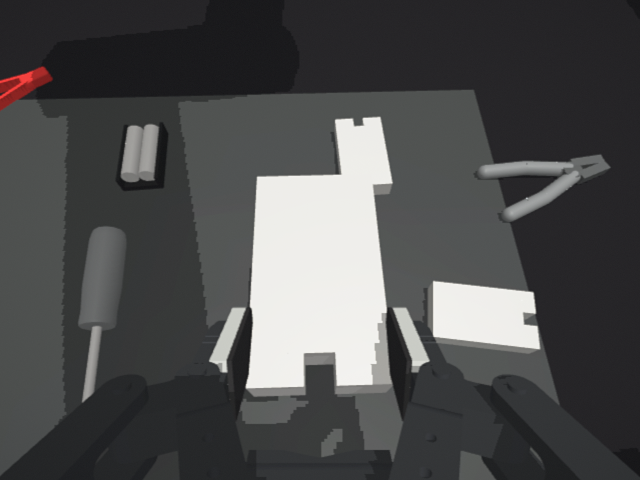

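Request:
arm_command(targets="0 0 0 0 -7 0 0.5;0 0 0 0 -14 0 0.5;0 0 0 0 -21 0 0.5;0 0 0 0 -28 0 0.5;0 0 0 0 -35 0 0.5;0 0 0 0 -42 0 0.5;0 0 0 0 -49 0 0.5;0 0 0 0 -56 0 0.5;0 0 0 0 -63 0 0.5;0 0 0 0 -63 0 0.5")

```text
time: 4.13
tool_pos: [0.5781, 0.1465, 0.12]
tcp_rot: [0.043, 2.84, -0.013]
wrist_force: [-4.7, -0.9, -6.1]
width: 0.603
```

Request:
arm_command(targets="0 0 0 0 -7 0 0.5;0 0 0 0 -14 0 0.5;0 0 0 0 -21 0 0.5;0 0 0 0 -27 0 0.5;0 0 0 0 -27 0 0.5;0 0 0 0 -27 0 0.5;0 0 0 0 -27 0 0.5")

```text
time: 4.72
tool_pos: [0.5906, 0.147, 0.1287]
tcp_rot: [0.047, 2.357, -0.018]
wrist_force: [19.5, -1.1, 17.2]
width: 0.602
```

```bash
python3 - <<'E'
from g import *
st=bot.read_state();print(st['q'].round(3),st['tool_pos'],st['width'],st['wrist_force']);print(R.from_rotvec(st['tcp_rot']).as_matrix().round(3))
for n in('wrist','scene'):
    im,d=bot.read_camera(n);cv2.imwrite(f'pics/{n}4.png',im if n=='wrist' else cv2.resize(im[60:360,220:520],None,fx=2,fy=2))
E
```

```text
[ 0.36  -0.067  2.39  -1.311  0.287  0.02 ] [0.5906141  0.14703016 0.12871132] 0.6017320304531505 [19.45711052 -1.09685345 17.20694918]
[[-0.708  0.039  0.706]
 [ 0.029  0.999 -0.027]
 [-0.706  0.001 -0.708]]
```

View pics/wrist4.png

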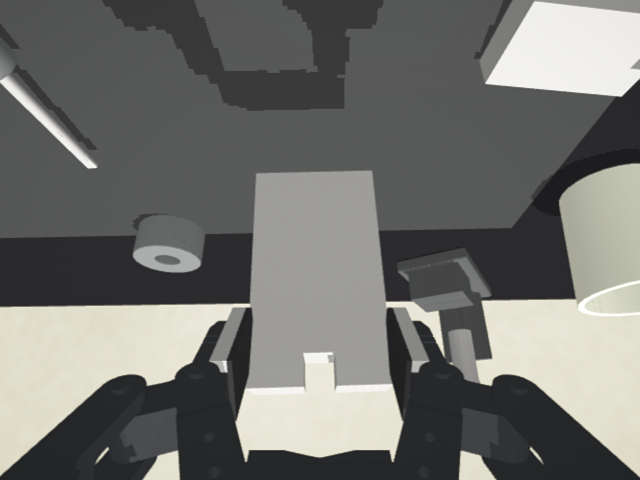

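View pics/scene4.png

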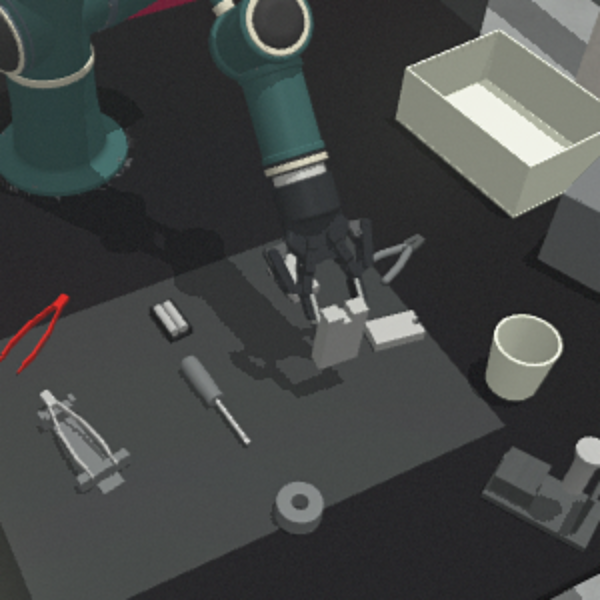

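Request:
arm_command(targets="-10 0 10 -3 0 -3 0.5;-21 1 21 -6 0 -6 0.5;-28 1 28 -9 0 -9 0.5;-28 1 28 -11.3 0 -11.3 0.5;-28 1 28 -11.3 0 -11.3 0.5;-28 1 28 -11.3 0 -11.3 0.5")

```text
time: 5.32
tool_pos: [0.6281, 0.1567, 0.1227]
tcp_rot: [-0.276, 2.337, 0.082]
wrist_force: [-0.6, -0.1, -3.3]
width: 0.6
```

```bash
python3 - <<'E'
from g import *
st=bot.read_state();print(st['q'].round(3),st['tool_pos'],st['width'],st['wrist_force']);R0=R.from_rotvec(st['tcp_rot']).as_matrix();print(R0.round(3))
print(np.degrees(np.arctan2(R0[1,2],R0[0,2])), np.degrees(np.arcsin(-R0[2,2])),np.degrees(R0[2,1]))
E
```

```text
[ 0.209 -0.008  2.352 -0.574  0.011 -1.025] [0.62809798 0.15667062 0.12266446] 0.6003210822851793 [-0.56829315 -0.05534706 -3.27011946]
[[-0.683 -0.223  0.696]
 [-0.174  0.974  0.142]
 [-0.709 -0.024 -0.704]]
11.515735998119828 44.77485974155804 -1.3909084405617944
```

```bash
cat >> g.py <<'E'
def hp(head,tilt):
    a=np.radians(head);b=np.radians(tilt);gx=np.array([np.cos(a),np.sin(a),0]);gy=np.array([-np.sin(a),np.cos(a),0])
    return tool(-np.sin(b)*gx-np.array([0,0,np.cos(b)]),gy)
E
python3 - <<'E'
from g import *
st=bot.read_state()
print(rel(st,[.73,.165,.12],hp(12,-45.2)))
E
```

```text
(array([-69.1, -14.6,  73.9]), array([-0.34,  0.02,  1.62]))
```

Request:
arm_command(targets="-23 -5 25 -0.1 0 0.5 0.5;-46 -10 50 -0.2 0 1 0.5;-69 -14.6 74 -0.3 0 1.6 0.5;-69 -14.6 74 -0.3 0 1.6 0.5;-69 -14.6 74 -0.3 0 1.6 0.5;-69 -14.6 74 -0.3 0 1.6 0.5")

```text
time: 5.82
tool_pos: [0.7288, 0.169, 0.1178]
tcp_rot: [-0.241, 2.343, 0.089]
wrist_force: [-1.3, -0.5, -3.4]
width: 0.604
```

```bash
python3 - <<'E'
from g import *
st=bot.read_state();print(st['q'].round(3),st['tool_pos'],st['width'],st['wrist_force']);R0=R.from_rotvec(st['tcp_rot']).as_matrix();print(R0.round(3))
print(np.degrees(np.arctan2(R0[1,2],R0[0,2])), np.degrees(np.arcsin(-R0[2,2])),np.degrees(R0[2,1]))
im,d=bot.read_camera('wrist');cv2.imwrite('pics/w5.png',im)
# gauge geometry in tool frame from wrist depth: face pts
p=bot.camera_params('wrist')
for uv in [(270,370),(370,370),(275,220),(365,220),(315,280),(260,185),(370,185)]:
    X=fromdepth(p,[uv],[d[uv[1],uv[0]]],st)[0];print(uv,X.round(4),(R0.T@(X-st['tool_pos'])).round(4))
E
```

```text
[ 0.195  0.182  2.151 -0.067  0.02  -1.514] [0.72876172 0.1689602  0.11783234] 0.6041097539482925 [-1.34373098 -0.53384336 -3.44163704]
[[-0.69  -0.2    0.696]
 [-0.147  0.98   0.136]
 [-0.709 -0.008 -0.705]]
11.072459342901574 44.85621797387842 -0.4652858952094919
(270, 370) [0.7285 0.1512 0.136 ] [-0.0101 -0.0175 -0.0154]
(370, 370) [0.7204 0.1872 0.1358] [-0.0096  0.0194 -0.016 ]
(275, 220) [0.727  0.1493 0.0732] [ 0.0357 -0.0185  0.0276]
(365, 220) [0.7197 0.1879 0.0725] [0.0356 0.0207 0.0282]
(315, 280) [0.7239 0.1668 0.1008] [ 0.0158 -0.001   0.0083]
(260, 185) [0.7295 0.1416 0.0543] [ 0.0485 -0.0264  0.0416]
(370, 185) [0.7182 0.1906 0.0547] [0.0488 0.0238 0.0402]
```

View pics/w5.png

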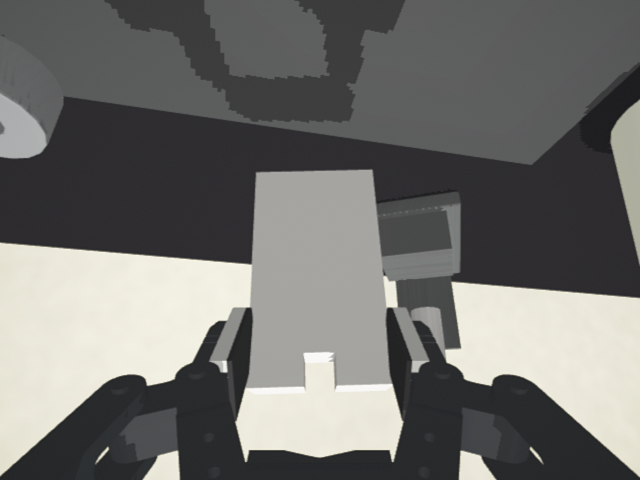

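```bash
cat > fk.py <<'E'
from g import *
from scipy.optimize import least_squares
Q=[[1.20111507e+00,2.64779934e-01,1.60541871,-7e-06,1.27369828,-.0369],[ 0.137,0.716,1.397,0.125,1.806,-1.419],[ 0.142,0.808,1.404,0.125,1.698,-1.431],[0.137,0.728,1.302,0.126,1.875,-1.413],[0.36,-0.067,2.39,-1.311,0.287,0.02],[0.209,-0.008,2.352,-0.574,0.011,-1.025],[0.195,0.182,2.151,-0.067,0.02,-1.514],[ 0.354,0.511,1.504,0.284,1.864,-1.207]]
P=[[0.22023564,0.6372628,0.22991985],[0.5630397,0.14505618,0.09871477],[0.56718014,0.14984316,0.01756627],[0.59366481,0.14884543,0.13285821],[0.5906141,0.14703016,0.12871132],[0.62809798,0.15667062,0.12266446],[0.72876172,0.1689602,0.11783234],[.4591,.2954,.2085]]
def fk(q,k):
    a,h,L1,e,L2,Lt=k
    r=lambda ax,t:R.from_euler(ax,t).as_matrix()
    A=r('z',q[0]);p=A@[a,0,h];A=A@r('y',q[1]);p=p+A@[0,0,L1];A=A@r('y',q[2]);p=p+A@[e,0,L2];A=A@r('z',q[3])@r('y',q[4]);p=p+A@[0,0,Lt]
    return p,A@r('z',q[5])
s=least_squares(lambda k:np.concatenate([fk(q,k)[0]-p for q,p in zip(Q,P)]),[0,.4,.4,0,.4,.25])
k=s.x
if __name__=='__main__':
    print(k.round(4),np.abs(s.fun).max())
    lo=np.array([-2.6,-.9,.35,-1.25,.03,-2.5]);hi=np.array([2.6,2.1,2.5,4.4,2.6,2.5])
    M=None
    p0,A0=fk(Q[6],k);st=bot.read_state();R0=R.from_rotvec(st['tcp_rot']).as_matrix();print((A0.T@R0).round(2))
    C=np.array((A0.T@R0).round(0))
    def ik(pos,Rm,q0=Q[6]):
        f=lambda q:np.r_[(fk(q,k)[0]-pos)*10,R.from_matrix((fk(q,k)[1]@C).T@Rm).as_rotvec()]
        best=None
        for g in (q0,[.2,.4,2,.5,.5,-2],[.2,.4,2,-1,.5,-.5],[.2,.4,2,2.,.8,1.]):
            s=least_squares(f,np.clip(g,lo+.01,hi-.01),bounds=(lo,hi))
            if best is None or s.cost<best.cost: best=s
        return best
    for x in (.73,.78,.83,.87):
      for tilt in (-45,-42,-40,-37):
        b=ik([x,.115,.07],hp(np.degrees(np.arctan2(.115,x)),tilt));print(x,tilt,b.cost.round(5),b.x.round(2))
E
python3 fk.py
```

```text
[-0.018   0.2588  0.5349  0.0089  0.5845  0.3626] 0.027545103800456064
[[-0. -1. -0.]
 [ 1. -0. -0.]
 [ 0. -0.  1.]]
0.73 -45 0.0 [0.16 0.24 2.19 3.14 0.08 1.57]
0.73 -42 0.00013 [ 0.16  0.24  2.15 -0.    0.03 -1.57]
0.73 -40 0.0 [ 0.16  0.24  2.14  0.    0.06 -1.57]
0.73 -37 0.0 [ 0.16  0.25  2.11  0.    0.14 -1.57]
0.78 -45 0.0 [0.15 0.32 2.09 3.14 0.05 1.57]
0.78 -42 0.0 [ 0.15  0.32  2.06  0.    0.03 -1.57]
0.78 -40 0.0 [ 0.15  0.32  2.04  0.    0.09 -1.57]
0.78 -37 0.0 [ 0.15  0.32  2.   -0.    0.17 -1.57]
0.83 -45 2e-05 [0.14 0.39 1.99 3.14 0.03 1.57]
0.83 -42 0.0 [ 0.14  0.39  1.96 -0.    0.06 -1.57]
0.83 -40 0.0 [ 0.14  0.39  1.94 -0.    0.12 -1.57]
0.83 -37 0.0 [ 0.14  0.39  1.9   0.    0.2  -1.57]
0.87 -45 9e-05 [ 0.13  0.44  1.9   0.    0.03 -1.57]
0.87 -42 0.0 [ 0.13  0.44  1.87 -0.    0.09 -1.57]
0.87 -40 0.0 [ 0.13  0.45  1.85  0.    0.15 -1.57]
0.87 -37 0.0 [ 0.13  0.45  1.81 -0.    0.23 -1.57]
```

```bash
python3 - <<'E'
from g import *
st=bot.read_state()
print(rel(st,[.78,.115,.11],hp(8.5,-41)))
print(rel(st,[.78,.115,.070],hp(8.5,-41)))
E
```

```text
(array([-21.6, -62.9,  34.2]), array([1.74, 4.2 , 2.46]))
(array([  6.8, -62.6,  62.4]), array([1.74, 4.2 , 2.46]))
```

Request:
arm_command(targets="-10 -31 17 0.8 2.1 1.2 0.5;-21.6 -62.9 34.2 1.7 4.2 2.5 0.5;-21.6 -62.9 34.2 1.7 4.2 2.5 0.5;-7 -62.9 48 1.7 4.2 2.5 0.5;6.8 -62.9 62.4 1.7 4.2 2.5 0.5;6.8 -62.9 62.4 1.7 4.2 2.5 0.5;6.8 -62.9 62.4 1.7 4.2 2.5 0.5")

```text
time: 6.45
tool_pos: [0.7801, 0.1149, 0.0708]
tcp_rot: [-0.176, 2.417, 0.072]
wrist_force: [0.1, 0.4, -2.7]
width: 0.604
```

```bash
python3 - <<'E'
from g import *
st=bot.read_state();print(st['q'].round(3),st['tool_pos'],st['width'],st['wrist_force']);R0=R.from_rotvec(st['tcp_rot']).as_matrix();print(R0.round(3))
print(np.degrees(np.arctan2(R0[1,2],R0[0,2])), np.degrees(np.arcsin(-R0[2,2])),np.degrees(R0[2,1]))
im,d=bot.read_camera('wrist');cv2.imwrite('pics/w6.png',im)
p=bot.camera_params('wrist')
for uv in [(270,370),(370,370),(260,190),(365,190)]:
    X=fromdepth(p,[uv],[d[uv[1],uv[0]]],st)[0];print(uv,X.round(4),(R0.T@(X-st['tool_pos'])).round(4))
im,d=bot.read_camera('scene');cv2.imwrite(f'pics/s6.png',cv2.resize(im[60:360,220:520],None,fx=2,fy=2))
print(rel(st,[.78,.115,.066],hp(8.5,-41)))
E
```

```text
[ 0.099  0.324  2.041  0.537  0.068 -2.139] [0.7801064  0.11490203 0.07077742] 0.603535388248239 [ 0.09905419  0.44367866 -2.66601929]
[[-0.745 -0.146  0.651]
 [-0.107  0.989  0.1  ]
 [-0.659  0.004 -0.752]]
8.708688135974699 48.79602715031001 0.2570715861122816
(270, 370) [0.779  0.0971 0.0892] [-0.0093 -0.0174 -0.0164]
(370, 370) [0.7739 0.1335 0.0892] [-0.0095  0.0194 -0.0161]
(260, 190) [ 7.884e-01  8.750e-02 -2.000e-04] [ 0.0435 -0.0286  0.0561]
(365, 190) [0.7706 0.136  0.0082] [0.046  0.0219 0.043 ]
(array([3.2, 0.1, 3.5]), array([ 0.14,  0.2 , -0.23]))
```

View pics/s6.png

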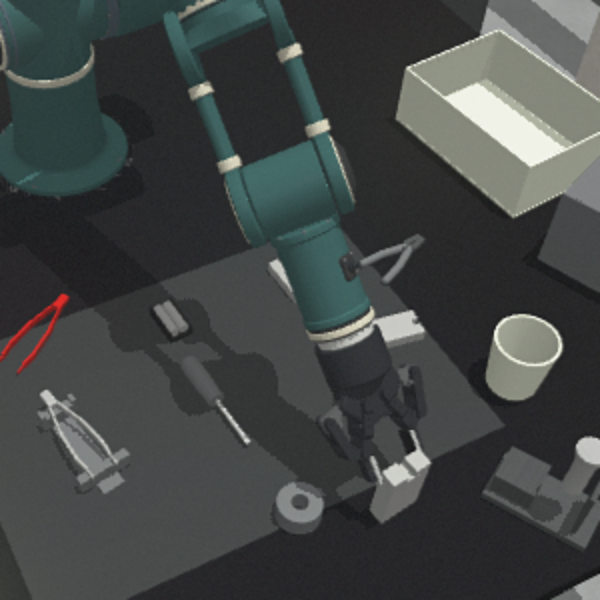

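Request:
arm_command(targets="1.3 0 1.5 0 0 0 0.5;2.6 0 3 0 0 0 0.5;3.3 0 3.8 0 0 0 0.5;3.3 0 3.8 0 0 0 0.5")

```text
time: 6.88
tool_pos: [0.782, 0.1164, 0.0709]
tcp_rot: [-0.175, 2.409, 0.073]
wrist_force: [-2.4, -0.8, 7.2]
width: 0.606
```

Request:
arm_command(targets="-2 0 -2.3 0 0 0 0.55;-2 0 -2.3 0 0 0 0.6;-2 0 -2.3 0 0 0 0.63;-2 0 -2.3 0 0 0 0.66;-2 0 -2.3 0 0 0 0.7;-2 0 -2.3 0 0 0 0.75;-2 0 -2.3 0 0 0 0.8;-2 0 -2.3 0 0 0 0.9;-2 0 -2.3 0 0 0 1;-2 0 -2.3 0 0 0 1")

```text
time: 7.72
tool_pos: [0.7794, 0.1156, 0.0699]
tcp_rot: [-0.172, 2.415, 0.074]
wrist_force: [-1.0, 0.4, 0.2]
width: 1.002
```

```bash
python3 - <<'E'
from g import *
st=bot.read_state();print(st['q'].round(3),st['tool_pos'],st['width'],st['wrist_force'])
im,d=bot.read_camera('wrist');cv2.imwrite('pics/w7.png',im)
im,d=bot.read_camera('scene');cv2.imwrite(f'pics/s7.png',cv2.resize(im[210:360,320:520],None,fx=4,fy=4))
E
```

```text
[ 0.101  0.324  2.044  0.571  0.062 -2.169] [0.77943276 0.11562326 0.06992897] 1.0023979650828616 [-0.95753255  0.42999573  0.18740719]
```

View pics/s7.png

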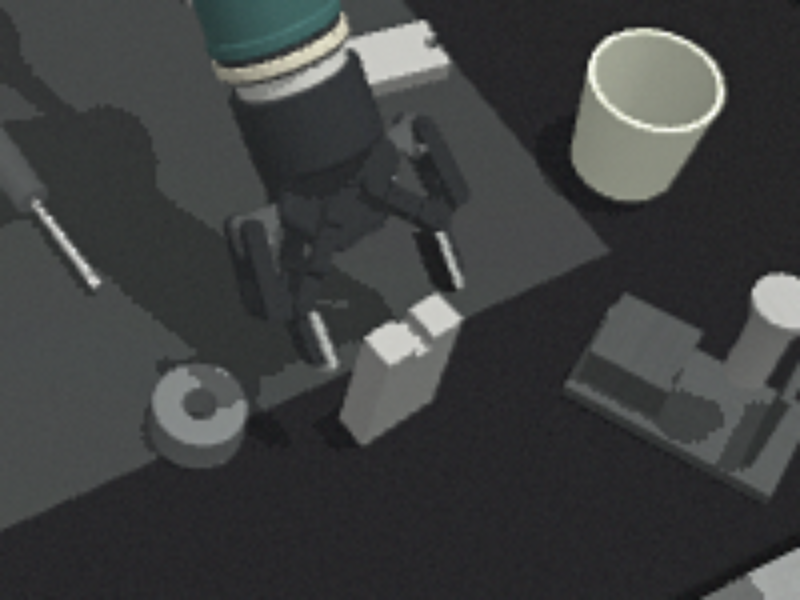

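View pics/w7.png

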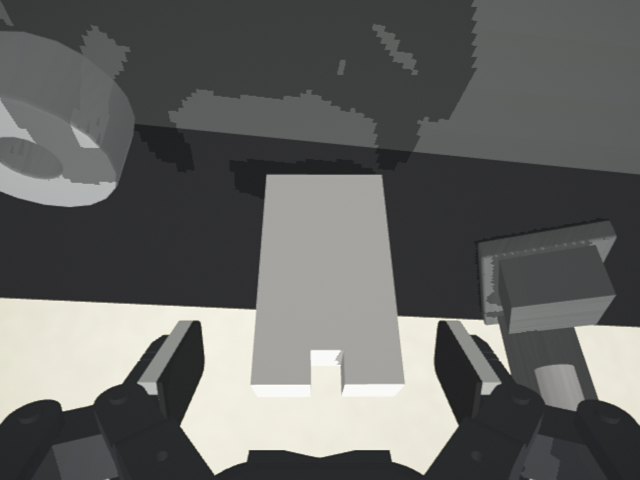

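Request:
arm_command(targets="0 0 -40 0 0 0 1;0 0 -80 0 0 0 1;0 0 -120 0 0 0 1;0 0 -150 0 0 0 1;0 0 -150 0 0 0 1;0 0 -150 0 0 0 1")

```text
time: 8.32
tool_pos: [0.682, 0.1007, 0.1859]
tcp_rot: [-0.172, 2.41, 0.074]
wrist_force: [0.3, 0.6, 0.3]
width: 1.0
```

```bash
python3 - <<'E'
from g import *
st=bot.read_state();print(st['q'].round(3),st['tool_pos'],st['width'],st['wrist_force'])
print(rel(st,[.545,-.188,.20],hp(9.5,0)))
E
```

```text
[ 0.09  -0.021  2.186  0.163  0.255 -1.766] [0.68203762 0.10068738 0.18590455] 0.9998140982881744 [0.33367177 0.5891569  0.26449479]
(array([ 122. , -265.8, -129.5]), array([-0.11, 41.63, -1.29]))
```

Request:
arm_command(targets="122 -266 -130 0 41.6 -1.3 1;122 -266 -130 0 41.6 -1.3 1;122 -266 -130 0 41.6 -1.3 1;122 -266 -130 0 41.6 -1.3 1;122 -266 -130 0 41.6 -1.3 1;122 -266 -130 0 41.6 -1.3 1;122 -266 -130 0 41.6 -1.3 1;122 -266 -130 0 41.6 -1.3 1;122 -266 -130 0 41.6 -1.3 1;122 -266 -130 0 41.6 -1.3 1")

```text
time: 9.15
tool_pos: [0.5436, -0.1895, 0.1957]
tcp_rot: [0.254, -3.124, -0.0]
wrist_force: [0.2, -0.8, 0.6]
width: 0.996
```

```bash
python3 - <<'E'
from g import *
st=bot.read_state();print(st['q'].round(3),st['tool_pos'],st['width'],st['wrist_force'])
im,d=bot.read_camera('wrist');cv2.imwrite('pics/w8.png',im);np.savez('w8.npz',im=im,d=d,pos=st['tool_pos'],rot=st['tcp_rot'])
im,d=bot.read_camera('top');cv2.imwrite('pics/t8.png',cv2.resize(im[60:180,220:320],None,fx=5,fy=5,interpolation=cv2.INTER_CUBIC));np.savez('t8.npz',im=im,d=d)
E
```

```text
[-0.377  0.107  1.856 -0.003  1.185 -2.109] [ 0.54364164 -0.18950982  0.19573249] 0.995636723926759 [ 0.20722191 -0.84760477  0.62263732]
```

View pics/w8.png

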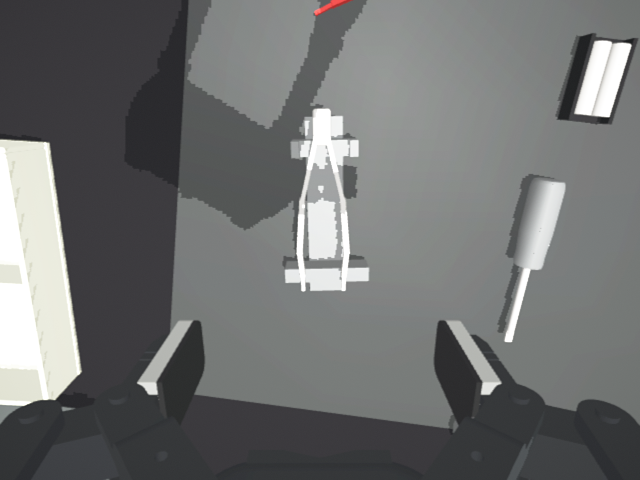

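View pics/t8.png

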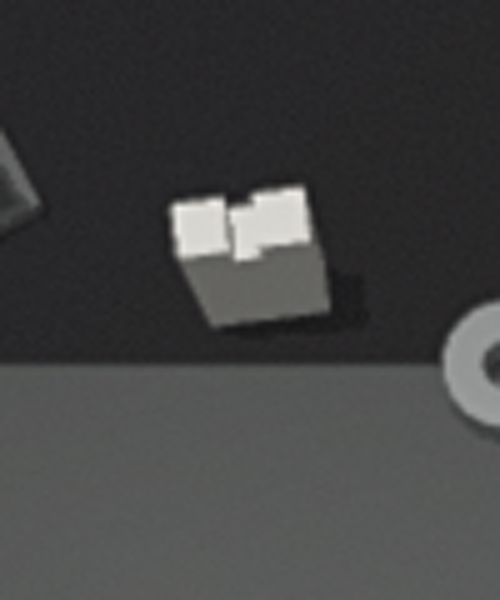

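```bash
python3 - <<'E'
from g import *
z=np.load('w8.npz');st=dict(tool_pos=z['pos'],tcp_rot=z['rot']);p=bot.camera_params('wrist')
im=z['im'].copy();print(cv2.imwrite('pics/w8z.png',cv2.resize(im[95:305,270:380],None,fx=4,fy=2.8*4/2.8)[:600*2]) )
m=(im.min(2)>225).astype(np.uint8);mm=np.zeros_like(m);mm[100:300,285:365]=m[100:300,285:365]
cv2.imwrite('pics/mask.png',cv2.resize(mm[95:305,270:380]*255,None,fx=2.5,fy=2.5))
W=onplane(p,[[322,109],[303,290],[346,290]],.035,st);print(W.round(4))
t=(W[1]+W[2])/2;h=W[0];v=t-h;print('len',np.linalg.norm(v),'head',np.degrees(np.arctan2(v[1],v[0])),'gap outer',np.linalg.norm(W[1]-W[2]))
u=v/np.linalg.norm(v);print('grip',(t-.055*u).round(4))
# gauge
z=np.load('t8.npz');im=z['im'];p=bot.camera_params('top')
m=(im.min(2)>140).astype(np.uint8);mm=np.zeros_like(m);mm[90:125,245:290]=m[90:125,245:290]
c=np.argwhere(mm)[:,::-1]
w=onplane(p,c,.095);r=cv2.minAreaRect((w[:,:2]*1000).astype(np.float32));print(r)
st=bot.read_state();
E
```

```text
True
[[ 0.4618 -0.2     0.035 ]
 [ 0.6035 -0.1923  0.035 ]
 [ 0.5978 -0.1574  0.035 ]]
len 0.14109374208850595 head 10.292813123454188 gap outer 0.035323935547761295
grip [ 0.5465 -0.1847  0.035 ]
((779.6807250976562, 116.47158813476562), (26.035810470581055, 54.60284423828125), 7.642709255218506)
```

View pics/mask.png

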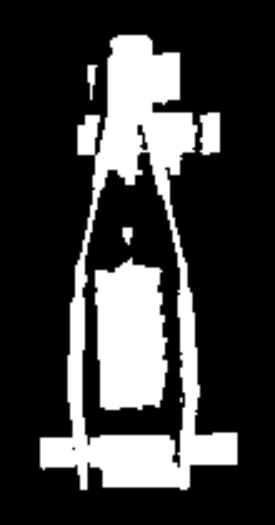

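```bash
python3 - <<'E'
from g import *
st=bot.read_state();print(st['tool_pos'])
print(rel(st,[.546,-.186,.06],hp(10,0)));print(rel(st,[.546,-.186,.012],hp(10,0)))
E
```

```text
[ 0.54417314 -0.18767909  0.19632726]
(array([ -2.9,   1.3, 136.3]), array([ 0.03, -0.34, -0.55]))
(array([ -3.2,   1.3, 184.3]), array([ 0.03, -0.34, -0.55]))
```

Request:
arm_command(targets="-3 1.3 40 0 -0.3 -0.5 1;-3 1.3 80 0 -0.3 -0.5 1;-3 1.3 120 0 -0.3 -0.5 1;-3 1.3 136 0 -0.3 -0.5 1;-3 1.3 160 0 -0.3 -0.5 1;-3 1.3 184 0 -0.3 -0.5 1;-3 1.3 184 0 -0.3 -0.5 1;-3 1.3 184 0 -0.3 -0.5 1")

```text
time: 9.92
tool_pos: [0.5448, -0.1848, 0.012]
tcp_rot: [0.276, -3.126, -0.002]
wrist_force: [-0.2, -0.9, 0.5]
width: 1.003
```

```bash
python3 - <<'E'
from g import *
for i in range(3):
    st=bot.read_state();print(st['tool_pos'],st['tcp_rot'],st['wrist_force'])
    if i<1: im,d=bot.read_camera('wrist');cv2.imwrite('pics/w9.png',im)
E
```

```text
[ 0.54481162 -0.18478588  0.01198787] [ 2.75692320e-01 -3.12615537e+00 -1.65400639e-03] [-0.24633328 -0.89064493  0.54970064]
[ 0.54640706 -0.18569555  0.01378425] [-2.75474170e-01  3.12943807e+00 -1.05721329e-03] [0.48219959 0.1312571  0.74910405]
[ 0.54640706 -0.18569555  0.01378425] [-2.75474170e-01  3.12943807e+00 -1.05721329e-03] [0.48219959 0.1312571  0.74910405]
```

View pics/w9.png

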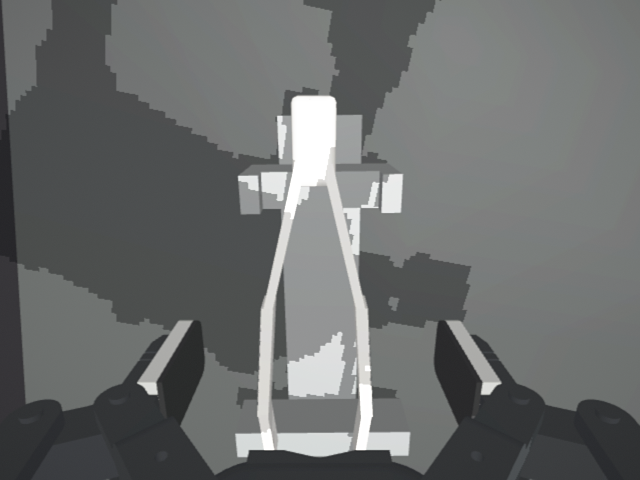

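Request:
arm_command(targets="0 -2 0 0 0 0 0.7;0 -2 0 0 0 0 0.6;0 -2 0 0 0 0 0.5;0 -2 0 0 0 0 0.45;0 -2 0 0 0 0 0.4;0 -2 0 0 0 0 0.37;0 -2 0 0 0 0 0.35;0 -2 0 0 0 0 0.35;0 -2 0 0 0 0 0.35", newtons=40)

```text
time: 10.72
tool_pos: [0.5482, -0.1896, 0.0161]
tcp_rot: [-0.272, 3.126, -0.005]
wrist_force: [-1.0, -0.0, 7.5]
width: 0.353
```

```bash
python3 - <<'E'
from g import *
st=bot.read_state();print(st['tool_pos'],st['tcp_rot'],st['wrist_force'],st['width'])
im,d=bot.read_camera('wrist');cv2.imwrite('pics/w10.png',im);print(bot.read_state()['tool_pos'])
E
```

```text
[ 0.54817785 -0.18959307  0.01605691] [-0.27179361  3.12556995 -0.00451989] [-1.01727954 -0.02630823  7.48561004] 0.35265442020662296
[ 0.54815312 -0.18959952  0.01602368]
```

View pics/w10.png

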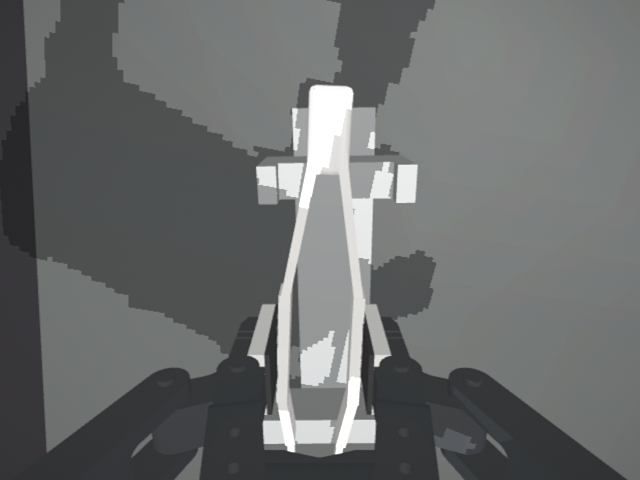

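Request:
arm_command(targets="0 0 -8 0 0 0 0.35;0 0 -20 0 0 0 0.35;0 0 -40 0 0 0 0.35;0 0 -65 0 0 0 0.35;0 0 -90 0 0 0 0.35;0 0 -115 0 0 0 0.35;0 0 -140 0 0 0 0.35;0 0 -140 0 0 0 0.35;0 0 -140 0 0 0 0.35")

```text
time: 11.52
tool_pos: [0.5478, -0.1893, 0.1568]
tcp_rot: [-0.272, 3.124, -0.006]
wrist_force: [-0.2, 0.2, -0.7]
width: 0.352
```

```bash
python3 - <<'E'
from g import *
st=bot.read_state();print(st['tool_pos'],st['tcp_rot'],st['wrist_force'],st['width'])
im,d=bot.read_camera('wrist');cv2.imwrite('pics/w11.png',im);np.savez('w11.npz',im=im,d=d)
im,d=bot.read_camera('scene');cv2.imwrite(f'pics/s11.png',cv2.resize(im[160:310,150:350],None,fx=4,fy=4))
E
```

```text
[ 0.54783823 -0.18928191  0.15678004] [-0.27246637  3.12429517 -0.00571825] [-0.15451872  0.19827984 -0.71144266] 0.35166708260947577
```

View pics/w11.png

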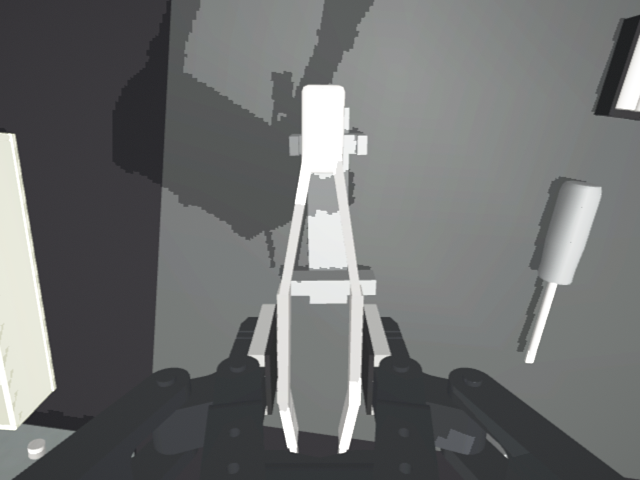

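View pics/s11.png

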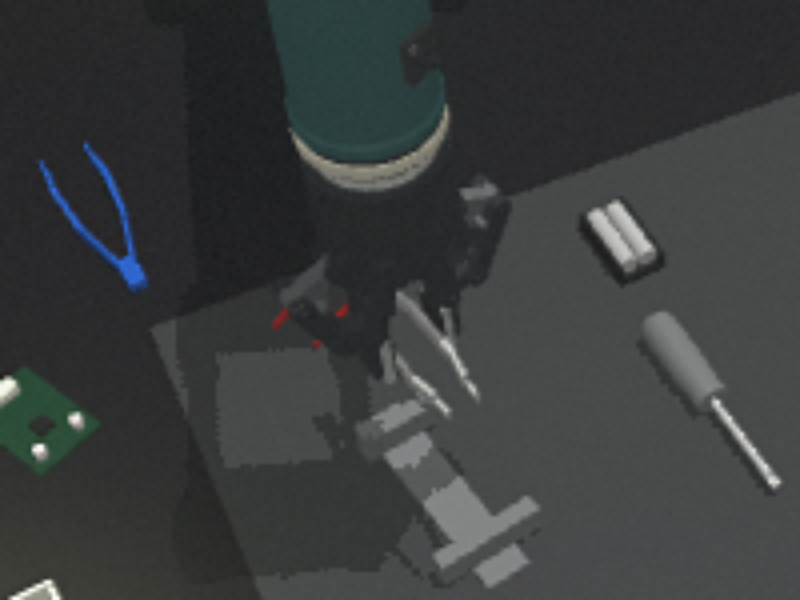

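```bash
cat > tw.py <<'E'
from g import *
def analyse(im,d):
    p=bot.camera_params('wrist');st=dict(tool_pos=np.zeros(3),tcp_rot=np.zeros(3))
    v,u=np.mgrid[80:465,255:385]
    dd=d[80:465,255:385];ok=(dd>.05)&(dd<.24)&(im[80:465,255:385].min(2)>150)
    X=fromdepth(p,np.c_[u[ok],v[ok]],dd[ok],st)
    return np.c_[u[ok],v[ok]],X
if __name__=='__main__':
    z=np.load(sys.argv[1]);uv,X=analyse(z['im'],z['d'])
    ok=(abs(X[:,1])<.022)&(X[:,2]>-.045)&(X[:,2]<.01);uv,X=uv[ok],X[ok]
    print(X.min(0),X.max(0))
    for x0 in np.arange(.09,-.07,-.01):
        s=abs(X[:,0]-x0)<.003
        if s.sum()<4: print(x0.round(3),'few');continue
        Y=X[s];t=Y[:,2].min();top=Y[Y[:,2]<t+.004]
        l=top[top[:,1]<np.mean([top[:,1].min(),top[:,1].max()])];r=top[top[:,1]>=np.mean([top[:,1].min(),top[:,1].max()])]
        print(x0.round(3),s.sum(),'ztop',np.round([np.percentile(l[:,2],20),np.percentile(r[:,2],20)],4),'y',np.round([l[:,1].min(),l[:,1].max(),r[:,1].min(),r[:,1].max()],4))
E
python3 tw.py w11.npz
```

```text
[-0.04949856 -0.02122978 -0.04260067] [ 0.08806153  0.02197507 -0.00344936]
0.09 149 ztop [-0.0153 -0.0154] y [-0.0042  0.0014  0.0017  0.0072]
0.08 880 ztop [-0.0161 -0.0163] y [-0.0046  0.0014  0.0017  0.0078]
0.07 846 ztop [-0.0165 -0.0167] y [-0.0051  0.0011  0.0014  0.0077]
0.06 429 ztop [-0.0167 -0.017 ] y [-0.0064  0.0008  0.0012  0.0087]
0.05 354 ztop [-0.017  -0.0172] y [-0.0082 -0.0045  0.0065  0.0102]
0.04 332 ztop [-0.0174 -0.0175] y [-0.0102 -0.0063  0.0083  0.0117]
0.03 317 ztop [-0.0176 -0.0179] y [-0.0119 -0.008   0.0099  0.0136]
0.02 442 ztop [-0.0178 -0.0183] y [-0.0139 -0.0099  0.0113  0.0153]
0.01 1881 ztop [-0.0393 -0.041 ] y [-0.0178 -0.0173  0.0174  0.019 ]
0.0 387 ztop [-0.0185 -0.0189] y [-0.0145 -0.0105  0.0114  0.0156]
-0.01 368 ztop [-0.038  -0.0379] y [-0.0165 -0.0161  0.0171  0.0174]
-0.02 348 ztop [-0.019  -0.0194] y [-0.0151 -0.0111  0.0114  0.0155]
-0.03 376 ztop [-0.0192 -0.0197] y [-0.0141 -0.0095  0.0098  0.0141]
-0.04 314 ztop [-0.0196 -0.0198] y [-0.0124 -0.0082  0.0083  0.0121]
-0.05 13 ztop [-0.0164 -0.0167] y [-0.0101 -0.0086  0.0089  0.0102]
-0.06 few
```

```bash
python3 - <<'E'
from g import *
p=bot.camera_params('wrist');st=dict(tool_pos=np.zeros(3),tcp_rot=np.zeros(3))
print(project(p,[[-.057,0,-.020],[-.057,.006,-.02],[-.057,.008,-.02],[-.05,0,-.02]],st))
im=np.load('w11.npz')['im'];cv2.imwrite('pics/z11.png',cv2.resize(im[360:470,260:380],None,fx=5,fy=5,interpolation=cv2.INTER_NEAREST))
E
```

```text
[[317.43875128 477.68925801]
 [332.62221564 477.69797659]
 [337.68334522 477.70088277]
 [317.42974237 463.93408005]]
```

View pics/z11.png

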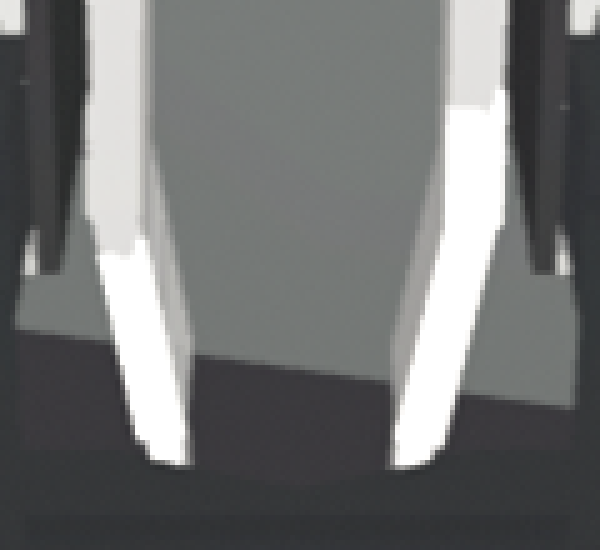

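```bash
cat > ed.py <<'E'
from g import *
p=bot.camera_params('wrist');S=dict(tool_pos=np.zeros(3),tcp_rot=np.zeros(3))
def scan(im,zt,xs,yr=.026,show=False):
    """sample brightness along tool y at given tool x on plane z=zt(x); return edges"""
    g=im.min(2).astype(np.float32);ys=np.arange(-yr,yr,.0001);out=[]
    for x in xs:
        uv=project(p,np.c_[np.full_like(ys,x),ys,np.full_like(ys,zt(x))],S).astype(np.float32)
        v=cv2.remap(g,uv[:,0:1].copy(),uv[:,1:2].copy(),cv2.INTER_LINEAR).ravel()
        dv=np.gradient(v);i=np.where((np.abs(dv)==np.array([np.abs(dv[max(0,k-8):k+9]).max() for k in range(len(dv))]))&(np.abs(dv)>1.5))[0]
        out.append((x,[(round(ys[k]*1000,1),int(np.sign(dv[k])*v[k])) for k in i]))
    return out
E
python3 - <<'E'
from ed import *
a=cv2.imread('pics/w9.png');b=cv2.imread('pics/w11.png')
xs=[.02,.01,0,-.01,-.02,-.03,-.04,-.044]
print('relaxed');[print(o) for o in scan(a,lambda x:-.0225,xs)]
print('now');[print(o) for o in scan(b,lambda x:-.0185+.029*x,xs)]
E
```

```text
relaxed
(0.02, [(np.float64(-18.4), 123), (np.float64(-18.3), 138), (np.float64(-13.9), -129), (np.float64(-10.8), 116), (np.float64(12.2), 177), (np.float64(12.3), 188), (np.float64(16.2), -130), (np.float64(23.4), 87)])
(0.01, [(np.float64(-19.5), 138), (np.float64(-14.4), -102), (np.float64(-10.7), 112), (np.float64(6.8), 179), (np.float64(8.1), -175), (np.float64(8.2), -165), (np.float64(13.2), 188), (np.float64(17.2), -168), (np.float64(17.3), -155)])
(0, [(np.float64(-20.2), 146), (np.float64(-15.5), -139), (np.float64(-13.4), 91), (np.float64(-10.7), 124), (np.float64(-10.6), 130), (np.float64(-6.5), 158), (np.float64(-6.4), 165), (np.float64(-4.7), 185), (np.float64(8.1), -191), (np.float64(12.8), 158), (np.float64(13.8), 179), (np.float64(18.0), -160)])
(-0.01, [(np.float64(-21.1), 144), (np.float64(-16.2), -129), (np.float64(-16.1), -120), (np.float64(-10.6), 151), (np.float64(-10.5), 168), (np.float64(8.1), -179), (np.float64(8.2), -169), (np.float64(13.5), -173), (np.float64(14.5), 162), (np.float64(18.7), -167), (np.float64(18.8), -153)])
(-0.02, [(np.float64(-21.5), 182
[... 2151 characters left out ...]
), 201), (np.float64(15.8), -211), (np.float64(17.1), -79), (np.float64(20.0), -58)])
(-0.03, [(np.float64(-20.7), 65), (np.float64(-20.6), 75), (np.float64(-13.5), 206), (np.float64(-13.4), 229), (np.float64(-9.8), -228), (np.float64(-7.9), -156), (np.float64(-7.8), -149), (np.float64(8.3), 135), (np.float64(10.1), 195), (np.float64(10.2), 214), (np.float64(14.3), -160), (np.float64(21.4), -97), (np.float64(21.5), -90)])
(-0.04, [(np.float64(-12.2), 134), (np.float64(-8.0), -167), (np.float64(8.4), 198), (np.float64(8.5), 220), (np.float64(12.2), -203)])
(-0.044, [(np.float64(-10.7), 139), (np.float64(-8.1), -193), (np.float64(-8.0), -171), (np.float64(8.0), 160), (np.float64(10.9), -144)])
```

```bash
python3 - <<'E'
from g import *
st=bot.read_state();print(st['tool_pos'],st['q'].round(2))
print(rel(st,[.723,.109,.15],hp(7.6,0)))
E
```

```text
[ 0.54555558 -0.18838016  0.15328651] [-0.38  0.14  1.9  -0.    1.1  -2.12]
(array([-226.3,  262.2,    3. ]), array([-0.04, -0.02,  2.37]))
```

Request:
arm_command(targets="-226 262 3 0 0 2.4 0.345;-226 262 3 0 0 2.4 0.34;-226 262 3 0 0 2.4 0.335;-226 262 3 0 0 2.4 0.332;-226 262 3 0 0 2.4 0.332;-226 262 3 0 0 2.4 0.332;-226 262 3 0 0 2.4 0.332;-226 262 3 0 0 2.4 0.332;-226 262 3 0 0 2.4 0.332;-226 262 3 0 0 2.4 0.332")

```text
time: 12.45
tool_pos: [0.7234, 0.1122, 0.1476]
tcp_rot: [0.214, -3.132, 0.001]
wrist_force: [-0.4, -0.8, -1.0]
width: 0.331
```

Request:
arm_command(targets="0 0 0 0 0 0 0.332;0 0 0 0 0 0 0.332;0 0 0 0 0 0 0.332")

```text
time: 12.7
tool_pos: [0.7224, 0.1067, 0.1497]
tcp_rot: [0.205, -3.134, 0.003]
wrist_force: [-0.3, -0.4, -0.4]
width: 0.336
```

```bash
cat > look.py <<'E'
import sys
from ed import *
n=sys.argv[1]
st=bot.read_state();print(st['time'],st['tool_pos'],st['width'],st['wrist_force'].round(1));R0=R.from_rotvec(st['tcp_rot']).as_matrix();print('head',np.degrees(np.arctan2(-R0[1,0],-R0[0,0])),'tilt',np.degrees(R0[2,:2]))
for c in('wrist','top','scene'):
    im,d=bot.read_camera(c);np.savez(f'{c}{n}.npz',im=im,d=d);s2=bot.read_state()
    if c=='wrist': cv2.imwrite(f'pics/wrist{n}.png',im)
    if c=='top': cv2.imwrite(f'pics/top{n}.png',cv2.resize(im[80:160,240:320],None,fx=7,fy=7,interpolation=cv2.INTER_CUBIC))
    if c=='scene': cv2.imwrite(f'pics/scene{n}.png',cv2.resize(im[220:340,340:480],None,fx=5,fy=5,interpolation=cv2.INTER_CUBIC))
print(s2['tool_pos'])
E
python3 look.py 12; python3 tw.py wrist12.npz
```

```text
12.7 [0.72238666 0.10673367 0.14972945] 0.33648874395481493 [-0.3 -0.4 -0.4]
head 7.483502502843654 tilt [ 0.08444607 -0.09850091]
[0.72312404 0.10697691 0.15078135]
[-0.0526651  -0.02034539 -0.04341549] [ 0.08836087  0.02132172 -0.00296764]
0.09 187 ztop [-0.0152 -0.0154] y [-0.0051  0.0008  0.0011  0.0067]
0.08 902 ztop [-0.016  -0.0161] y [-0.0056  0.0008  0.0011  0.0072]
0.07 827 ztop [-0.0164 -0.0166] y [-0.0056  0.0005  0.0008  0.007 ]
0.06 426 ztop [-0.0166 -0.0167] y [-0.0067  0.0005  0.0008  0.0081]
0.05 358 ztop [-0.0169 -0.017 ] y [-0.0085 -0.0049  0.0059  0.0096]
0.04 334 ztop [-0.0173 -0.0174] y [-0.0103 -0.0066  0.0077  0.0111]
0.03 311 ztop [-0.0175 -0.0178] y [-0.0119 -0.0081  0.0092  0.0127]
0.02 442 ztop [-0.0178 -0.018 ] y [-0.0135 -0.0097  0.0107  0.0147]
0.01 2012 ztop [-0.0434 -0.0419] y [0.0169 0.0169 0.0174 0.0174]
0.0 393 ztop [-0.0183 -0.0187] y [-0.0137 -0.01    0.0108  0.0147]
-0.01 395 ztop [-0.0378 -0.0383] y [-0.016  -0.0152  0.0163  0.0169]
-0.02 337 ztop [-0.0189 -0.0193] y [-0.0139 -0.0101  0.0106  0.0149]
-0.03 377 ztop [-0.0192 -0.0194] y [-0.0129 -0.0085  0.0089  0.0134]
-0.04 311 ztop [-0.0194 -0.0197] y [-0.0112 -0.0071  0.0075  0.0113]
-0.05 28 ztop [-0.0165 -0.0167] y [-0.0093 -0.007   0.0074  0.0089]
-0.06 few
```

View pics/top12.png

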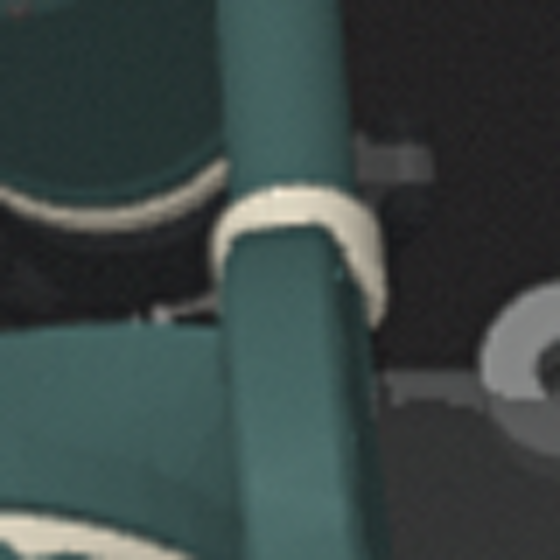

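View pics/scene12.png

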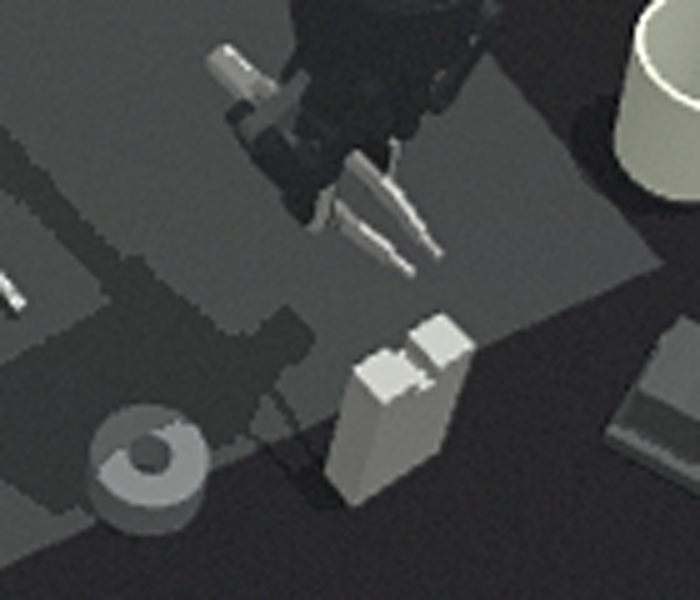

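View pics/wrist12.png

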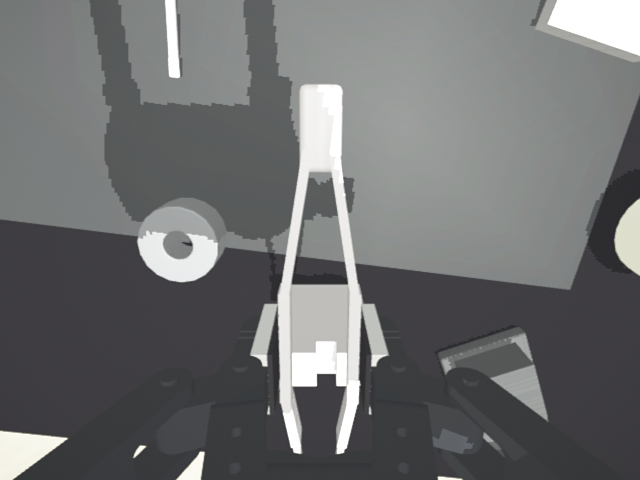

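```bash
python3 - <<'E'
from ed import *
ps=bot.camera_params('scene')
uv=np.array([[413,272],[439,254]])/5+[340,220]
t=onplane(ps,uv,.165);print(t.round(4),np.linalg.norm(t[0]-t[1]),t.mean(0))
im=np.load('wrist12.npz')['im'];cv2.imwrite('pics/z12.png',cv2.resize(im[275:460,265:375],None,fx=5,fy=3.2*5/3.2,interpolation=cv2.INTER_NEAREST)[:600])
E
```

```text
[[0.7788 0.1085 0.165 ]
 [0.7759 0.1237 0.165 ]] 0.015427663270641935 [0.77734946 0.11612817 0.165     ]
```

View pics/z12.png

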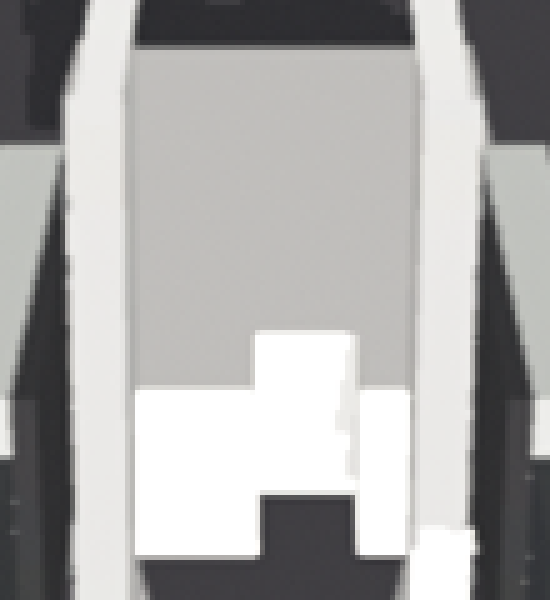

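```bash
python3 - <<'E'
from ed import *
st=bot.read_state();print(st['tool_pos'],st['q'].round(2))
st=dict(tool_pos=np.array([.7227,.1069,.150]),tcp_rot=st['tcp_rot'])
uv=np.array([[254,386],[359,386],[260,556],[356,556]])/5+[265,275]
w=onplane(p,uv,.095,st);print(w.round(4));c=w.mean(0);print('notch',c,'width',np.linalg.norm(w[0]-w[1]),np.linalg.norm(w[2]-w[3]),'thick',np.linalg.norm(w[:2].mean(0)-w[2:].mean(0)))
d=w[2:].mean(0)-w[:2].mean(0);print('head',np.degrees(np.arctan2(d[1],d[0])))
Rt=R.from_rotvec(st['tcp_rot']).as_matrix();print('in tool',Rt.T@(c-st['tool_pos']))
E
```

```text
[0.72312404 0.10697691 0.15078135] [ 0.11  0.42  1.55 -0.    1.17 -1.59]
[[0.7717 0.112  0.095 ]
 [0.7701 0.1238 0.095 ]
 [0.7944 0.1157 0.095 ]
 [0.7929 0.1268 0.095 ]]
notch [0.78226269 0.11958313 0.095     ] width 0.011875916358154909 0.01120326232644581 thick 0.022975267838080723
head 8.276161601098666
in tool [-0.06068023  0.00490939  0.05502166]
```

Request:
arm_command(targets="-2 3.8 0 0 0 0 0.329;-2 3.8 15 0 0 0 0.329;-2 3.8 30 0 0 0 0.329;-2 3.8 45 0 0 0 0.329;-2 3.8 53 0 0 0 0.329;-2 3.8 53 0 0 0 0.329;-2 3.8 53 0 0 0 0.329;-2 3.8 53 0 0 0 0.329")

```text
time: 13.52
tool_pos: [0.7253, 0.1126, 0.0975]
tcp_rot: [-0.207, 3.134, -0.002]
wrist_force: [0.2, -0.3, -0.7]
width: 0.33
```

```bash
python3 look.py 13; python3 tw.py wrist13.npz
```

```text
13.5167 [0.72526168 0.11258496 0.09751093] 0.32958723362013703 [ 0.2 -0.3 -0.7]
head 7.574519540140857 tilt [-0.03856241 -0.07338846]
[0.72596666 0.11266526 0.09885623]
[-0.06855824 -0.02199669 -0.04493956] [0.08837284 0.02199955 0.00997505]
0.09 186 ztop [-0.0155 -0.0154] y [-0.0051  0.0008  0.0011  0.0068]
0.08 906 ztop [-0.0161 -0.0161] y [-0.0056  0.0008  0.0011  0.0072]
0.07 834 ztop [-0.0164 -0.0165] y [-0.0057  0.0005  0.0008  0.0071]
0.06 414 ztop [-0.0168 -0.0168] y [-0.0067 -0.0001  0.0008  0.0081]
0.05 354 ztop [-0.017  -0.0172] y [-0.0085 -0.0048  0.0059  0.0096]
0.04 334 ztop [-0.0173 -0.0174] y [-0.01   -0.0064  0.0074  0.0111]
0.03 313 ztop [-0.0175 -0.0177] y [-0.0119 -0.0081  0.0091  0.0127]
0.02 454 ztop [-0.0177 -0.018 ] y [-0.0136 -0.0096  0.0106  0.0146]
0.01 2021 ztop [-0.0439 -0.0411] y [0.0165 0.017  0.0175 0.0186]
0.0 396 ztop [-0.0183 -0.0186] y [-0.0137 -0.0098  0.0105  0.0146]Traceback (most recent call last):
  File "tw.py", line 17, in <module>
    print(x0.round(3),s.sum(),'ztop',np.round([np.percentile(l[:,2],20),np.percentile(r[:,2],20)],4),'y',np.round([l[:,1].min(),l[:,1].max(),r[:,1].min(),r[:,1].max()],4))
                                               ~~~~~~~~~~~~~^^^^^^^^^^^
    return _quantile_unchecked(
        a, q, axis, out, overwrite_input, method, keepdims, weights)
    return _ureduce(a,
                    func=_quantile_ureduce_func,
    ...<5 lines>...
                    overwrite_input=overwrite_input,
                    method=method)
    r = func(a, **kwargs)
    result = _quantile(arr,
                       quantiles=q,
    ...<2 lines>...
                       out=out,
                       weights=wgt)
    slices_having_nans = np.isnan(arr[-1, ...])
                                  ~~~^^^^^^^^^
IndexError: index -1 is out of bounds for axis 0 with size 0
```

View pics/scene13.png

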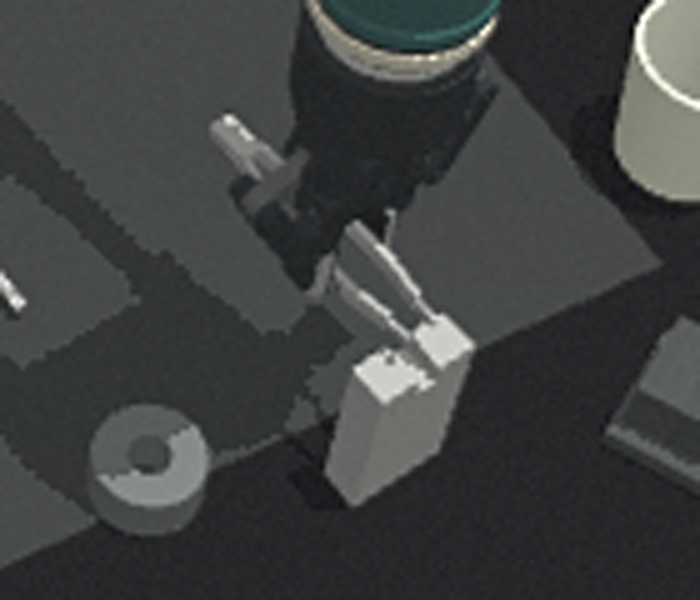

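View pics/wrist13.png

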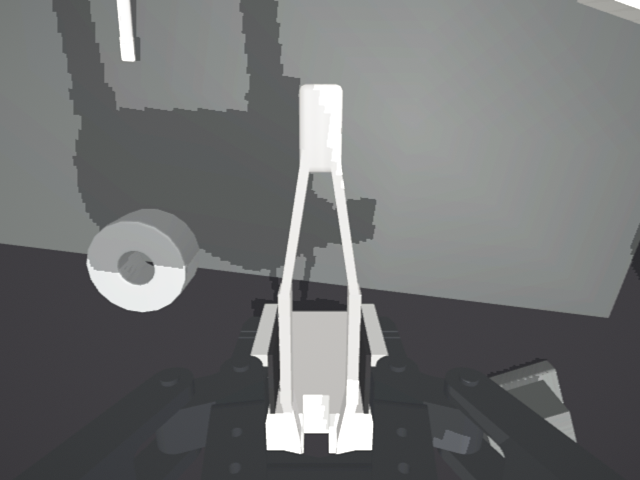

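```bash
python3 - <<'E'
from ed import *
ps=bot.camera_params('scene')
uv=np.array([[353,372],[386,404],[474,346],[440,313]])/5+[340,220]
w=onplane(ps,uv,.095);print(w.round(4),w.mean(0).round(4),np.linalg.norm(w[0]-w[1]),np.linalg.norm(w[1]-w[2]))
print('tip mid proj in crop',(project(ps,[[.7821,.1201,.1125]])-[340,220])*5)
im=np.load('scene13.npz')['im'];cv2.imwrite('pics/z13.png',cv2.resize(im[265:305,400:445],None,fx=14,fy=14,interpolation=cv2.INTER_CUBIC))
im=np.load('wrist13.npz')['im'];cv2.imwrite('pics/zw13.png',cv2.resize(im[370:465,255:385],None,fx=6,fy=6,interpolation=cv2.INTER_NEAREST))
E
```

```text
[[0.7776 0.091  0.095 ]
 [0.798  0.0951 0.095 ]
 [0.7903 0.1473 0.095 ]
 [0.7688 0.1436 0.095 ]] [0.7837 0.1192 0.095 ] 0.020844803808149757 0.05279503605753016
tip mid proj in crop [[419.65628926 334.02360873]]
```

View pics/z13.png

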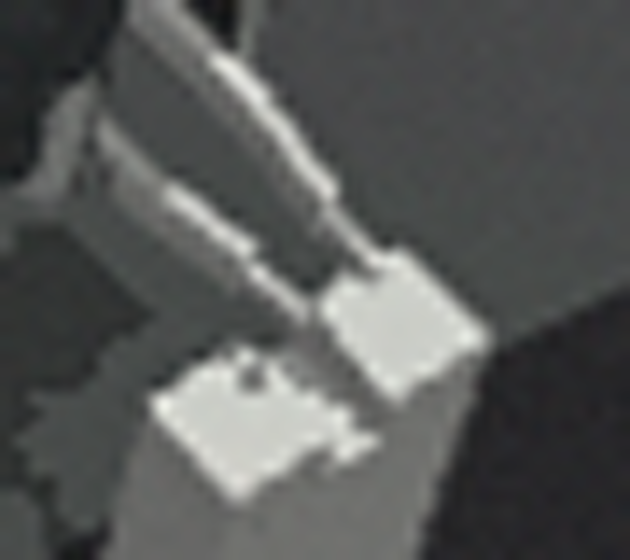

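View pics/zw13.png

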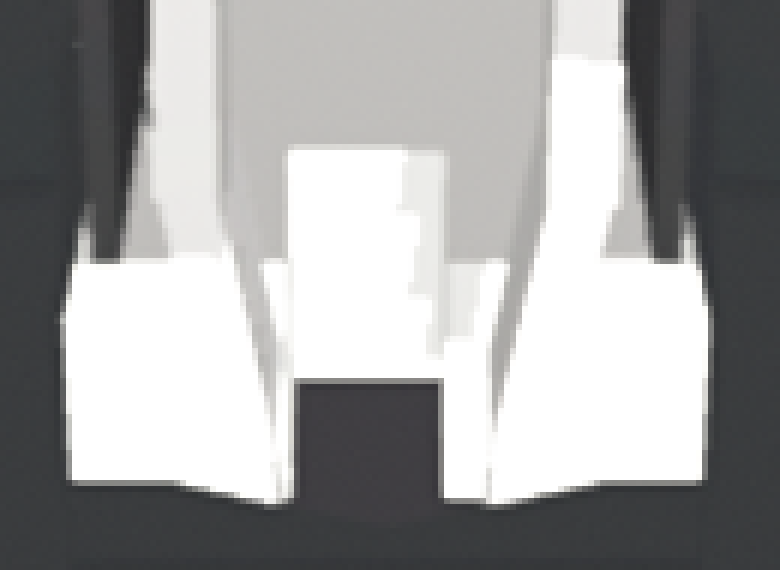

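Request:
arm_command(targets="0 -0.8 2 0 0 0 0.325;0 -0.8 4.5 0 0 0 0.325;0 -0.8 6.5 0 0 0 0.325;0 -0.8 6.5 0 0 0 0.325;0 -0.8 6.5 0 0 0 0.325;0 -0.8 6.5 0 0 0 0.325;0 -0.8 6.5 0 0 0 0.325;0 -0.8 6.5 0 0 0 0.325")

```text
time: 14.33
tool_pos: [0.7253, 0.1117, 0.0913]
tcp_rot: [-0.207, 3.134, -0.002]
wrist_force: [-0.1, -0.1, -0.5]
width: 0.33
```

```bash
python3 look.py 14; python3 tw.py wrist14.npz 2>/dev/null | grep -v ^-; python3 - <<'E'
from ed import *
im=np.load('scene14.npz')['im'];cv2.imwrite('pics/z14.png',cv2.resize(im[265:305,400:445],None,fx=14,fy=14,interpolation=cv2.INTER_CUBIC))
im=np.load('wrist14.npz')['im'];cv2.imwrite('pics/zw14.png',cv2.resize(im[370:465,255:385],None,fx=6,fy=6,interpolation=cv2.INTER_NEAREST))
print([ (o[0],[(float(a),b) for a,b in o[1]]) for o in scan(im,lambda x:-.0185+.029*x,[.02,0,-.02,-.025])])
E
```

```text
14.3333 [0.72527393 0.11171658 0.09125163] 0.329874731403327 [-0.1 -0.1 -0.5]
head 7.573193067278553 tilt [-0.05062806 -0.07306093]
[0.72526786 0.11172378 0.09124862]
[-0.06891931 -0.02198677 -0.04395743] [0.08834808 0.02199638 0.00999722]
0.09 188 ztop [-0.0155 -0.0156] y [-0.0051  0.0005  0.0008  0.0067]
0.08 907 ztop [-0.0161 -0.0162] y [-0.0056  0.0008  0.0011  0.0072]
0.07 849 ztop [-0.0164 -0.0164] y [-0.0057  0.0005  0.0008  0.0071]
0.06 416 ztop [-0.0167 -0.0168] y [-0.0067  0.0005  0.0008  0.0081]
0.05 362 ztop [-0.017 -0.017] y [-0.0085 -0.0046  0.0059  0.0095]
0.04 340 ztop [-0.0173 -0.0175] y [-0.01   -0.0063  0.0074  0.0111]
0.03 312 ztop [-0.0174 -0.0177] y [-0.0119 -0.008   0.0092  0.0127]
0.02 431 ztop [-0.0177 -0.018 ] y [-0.0135 -0.0096  0.0104  0.0146]
0.01 2028 ztop [-0.043  -0.0406] y [0.0166 0.0167 0.0184 0.0184]
0.0 387 ztop [-0.0182 -0.0186] y [-0.0135 -0.0097  0.0104  0.0145]
[(0.02, [(-13.5, 154), (-8.5, -106), (-8.4, -88), (-5.3, -56), (-3.4, 51), (-3.3, 54), (9.9, 115), (14.7, -147)]), (0, [(-23.4, 116), (-23.3, 136), (-17.3, -104), (-13.4, 153), (-9.6, -212), (-9.5, -203), (10.3, 188), (14.5, -148), (14.6, -121), (18.4, 105), (18.5, 128), (24.4, -127), (24.5, -109)]), (-0.02, [(-17.7, 63), (-17.6, 65), (-15.0, 100), (-9.6, -202), (-9.5, -194), (8.9, -178), (10.3, 212), (10.4, 229), (14.7, -227), (14.8, -214), (15.9, -119), (18.8, -60)]), (-0.025, [(-18.3, 133), (-15.6, 118), (-15.5, 139), (-12.7, 210), (-12.6, 216), (-8.9, -221), (-5.2, 213), (-5.1, 226), (2.3, -242), (4.8, -219), (7.8, -181), (7.9, -178), (9.7, 214), (13.8, -222), (16.7, -123), (16.8, -109), (18.6, 135), (18.7, 166)])]
```

View pics/z14.png

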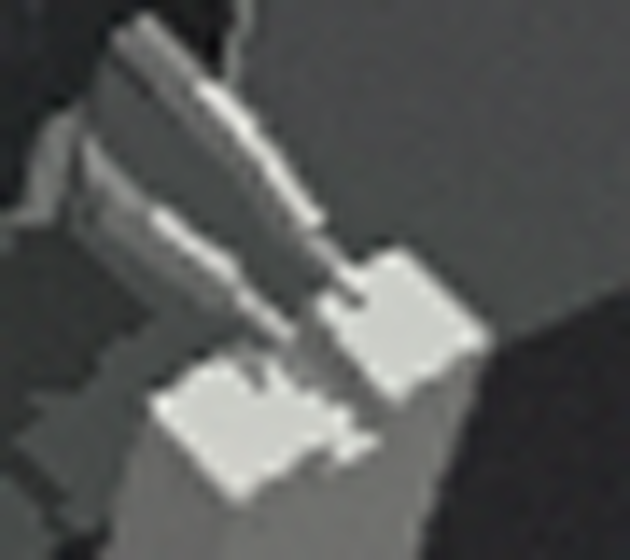

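View pics/zw14.png

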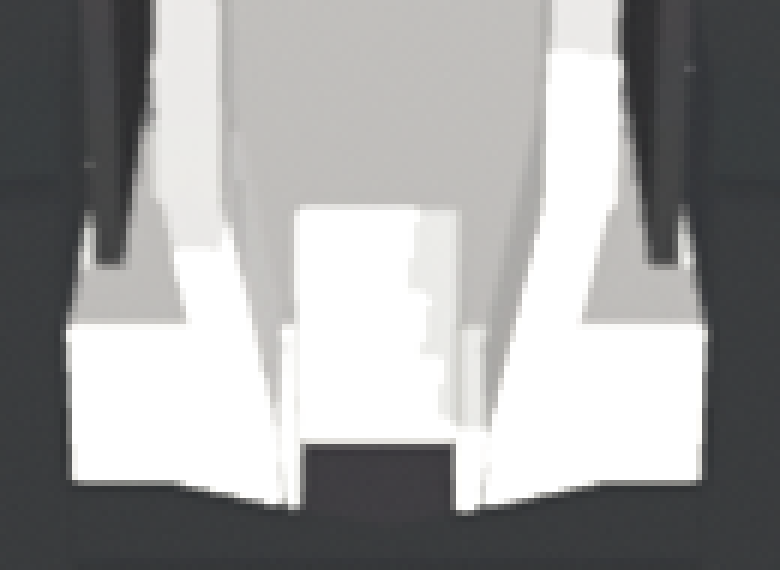

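```bash
python3 - <<'E'
from ed import *
ps=bot.camera_params('scene');st=bot.read_state();Rt=R.from_rotvec(st['tcp_rot']).as_matrix()
for x in (-.045,-.057):
  P=[Rt@np.array([x,y,-.0203])+st['tool_pos'] for y in(-.007,.007)]
  print(x,np.round(P,4).tolist(),((project(ps,P)-[400,265]+.5)*14-.5).round(0).tolist())
d=np.load('scene14.npz')['d'];im=np.load('scene14.npz')['im']
# depth map heights in the tip area
v,u=np.mgrid[275:300,410:437];X=fromdepth(ps,np.c_[u.ravel(),v.ravel()],d[275:300,410:437].ravel())
print((X[:,2].reshape(u.shape)*1000).round(0).astype(int)[::1])
s=X[:,2]>.103;Y=(X[s]-st['tool_pos'])@Rt;print('min tool x of high pts',np.sort(Y[:,0])[:12].round(4),Y[np.argsort(Y[:,0])[:12]].round(3).tolist())
E
```

```text
-0.045 [[0.7708, 0.1107, 0.1116], [0.7689, 0.1246, 0.1116]] [[251.0, 283.0], [318.0, 242.0]]
-0.057 [[0.7827, 0.1123, 0.1116], [0.7808, 0.1262, 0.1116]] [[301.0, 336.0], [368.0, 294.0]]
[[   1    2    1    3    4  104  107  110  111    1   -2    2    1   -1
     2    1    3    2   -1    3    2    0    3    4    4    4    5]
 [   2    1    2    2    3    0  105  108  113  114    3    3    3    2
     2    1    5    4    6    6    2    2    2    5    1    3    1]
 [   1    3    5    3    4   -1    5  103  109  110  110    4   -3    2
     2    5    0   -1    3    3    3    1    4    3    2    4    1]
 [   2    3    0    3    1    4    3  101  105  111  113  113    2   -1
    -1    1    2    1    1    1    2    2    3    1   -2    3    1]
 [ 111   -1   -1   -1    0    0   -1    0  100  109  111  109    0    4
     6    2    1    2    1    1    0    5    1   -1    2   -1    3]
 [ 110  111    3    2    3    1    6    2    2  103  109  111  112    5
     6    5    0    3    2    2    1    0    4    1    3   -1    2]
 [ 110  112  115  111    4    2    2    2    1    1  107  110  110    0
  
[... 2311 characters left out ...]
0   88   90   93   97 1030   97   96   96   95   96   88   89   85
    81   78   75   70   70   62   62   54    1    1    0    0   -2]
 [  77   85   84   85   92   98   99   94   96   90   91   84   82   80
    75   73   68   64   63   62   54    1    3    0    0    1    1]]
min tool x of high pts [-0.4129 -0.4129 -0.0553 -0.0549 -0.0547 -0.0544 -0.0541 -0.0536 -0.0532
 -0.0528 -0.0512 -0.051 ] [[-0.413, -0.515, -0.938], [-0.413, -0.515, -0.938], [-0.055, 0.007, -0.016], [-0.055, 0.006, -0.02], [-0.055, -0.007, -0.015], [-0.054, -0.01, -0.018], [-0.054, 0.005, -0.016], [-0.054, 0.005, -0.02], [-0.053, -0.01, -0.02], [-0.053, -0.006, -0.016], [-0.051, -0.01, -0.018], [-0.051, -0.011, -0.022]]
```

Request:
arm_command(targets="0 0 0 0 0 0 0.325;0 0 0 0 0 0 0.325;0 0 0 0 0 0 0.325;0 0 0 0 0 0 0.325;0 0 0 0 0 0 0.325;0 0 0 0 0 0 0.325")

```text
time: 14.98
tool_pos: [0.7252, 0.1117, 0.0911]
tcp_rot: [-0.207, 3.134, -0.002]
wrist_force: [0.1, 0.1, -0.9]
width: 0.327
```

```bash
python3 - <<'E'
from workcell import bot
s=bot.read_state();print(s['tool_pos'],s['width'],abs(s['joint_vel']).max());print(bot.finish_job())
E
```

```text
[0.72516326 0.11167749 0.09108182] 0.3265984444305619 0.00134129097894138
the job is handed in; nothing more can be done
None
```

The gauge is standing notch up and let go. The tweezers were lifted off their rest, squeezed, and are held still over the notch. I handed the job in at about 15 s; no verdict was reported.

The arm could not tilt the gauge quite upright near the table. I let it go about 4° off vertical, at x ≈ 0.78, y ≈ 0.12 m, and the pictures show it settled on its end.

Last checks:
- **Height:** the tips' mid-height is about 11 mm above the notch and the blade undersides about 8 mm. The tweezers are level to about 2° and lined up with the notch to about 1°.
- **Centring:** the wrist camera puts the tips' midpoint within about 1 mm of the notch centre across its width. By the scene camera they stop about 2 mm short of centre through the thickness.
- **Tip gap:** about 12 mm. The tips are hidden from the wrist camera, so this comes from several indirect measurements, which ranged from 11.5 to 13.7 mm.
- **Steadiness:** the arm was at rest and the wrist force under 1 N.

**Disagreement:** the cameras differed by 2 to 4 mm on the gauge's position (the top camera put it nearer and further right than the others). I placed the tweezers mainly by the wrist view and checked with the scene view.

While reaching upright, joint 4 read -1.311 against its limit of -1.31, so it was right at the edge. I moved off that pose at once, and nothing reported a fault. I did not re-measure the other things on the bench; none of the pictures showed them touched.

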